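# Make up two luthier's class kits

## Robot

A 7-joint arm with a two-finger parallel gripper is mounted at the origin on the work surface. World frame = base frame: x ahead of the robot, y to its left, z up, the work surface at z = 0. Lengths are in m, angles in rad, forces in N, time in s.
With the tool pointing down it reaches from about 0.35 to 0.9 m from the base axis. Payload 19.9 kg.
Tool frame: the origin (TCP) lies midway between the tips of the shut fingers; the grasp point (between the pads) lies hold_point_z behind it (hold_point_z is the distance from the TCP to the grasp point, in m); z points along the fingers, y is the direction in which the jaws open and shut (so a half turn about z gives the same grasp; the last joint's range is limited). The gripper opens to 94 mm and grips with 3 to 60 N. Pads are 16 mm wide; open, the fingers measure 119 mm over their backs; the gripper's body (75 mm by 177 mm) begins 78 mm behind the grasp point.
Start: joints at [1.264, 0.417, -0.01, 1.614, 0.005, 1.111, -0.053], TCP at [0.164, -0.603, 0.205] pointing down, gripper open.
Joint ranges: [-2.81, 2.81], [-0.39, 2.02], [-1.27, 1.25], [0.06, 2.57], [-1.19, 4.33], [0.19, 2], [-2.82, 2.82]. Speed limits (rad/s): [1.89, 1.89, 2.39, 2.39, 3.01, 3.01, 3.01].

## Interface

Orientations are given as a unit quaternion [w, x, y, z].
In Python, from workcell import observe, snapshot, sign_off, hold_point_z gives the robot as it stands.
- The arm moves only by the tool arm_command, never from a script. Its argument "steps" is a list of rows, each an object with "turn": the turn, a rotation vector about the tool's x, y, z in units of 10 degrees (1.0 is 10 degrees), a list of three; "dp": the shift along the tool's x, y, z in m, a list of three; "gripper": the opening, from -1 (shut) to 1 (fully open), so that 0 is half open. A call has 1 to 10 rows; each row shifts and turns the pose as measured when the row begins, along the tool's axes as they then stand; what a row does not reach is not made up. A row lasts 1/8 s, in which the tool goes at most 62.5 mm and 10.7 degrees, less where a joint would pass 70% of its speed; a pose out of reach is approached as far as the arm can. A call with a gripper value outside its range is refused whole. The fingers move at their own pace and stop on an object; "newtons" is the grip in N (left out, the last holds). Time passes only in rows, so rows that do not move let the fingers close. It gives the time, the measured TCP pose, the force and the opening at its end, in the units of the state.
- observe(): the state, without advancing time (a new reading comes with each control period).
- snapshot(name): name is "scene" or "top" or "wrist"; returns a dict with "pixels" (384x512x3 uint8, red, green, blue), "vertical_fov" (degrees; the focal length in pixels is half the picture's height over the tangent of half this angle, whatever the lens; pixels are square), "cx", "cy" (the principal point, pixels), "extrinsics" (4x4, takes a point from camera to world coordinates); the wrist camera has in their place "tool_from_camera" (4x4, takes a point from camera to tool coordinates, whose origin is the TCP and whose axes are the flange's). Camera axes: x right, y up, looking along -z (the intrinsics and any distortion apply to the point x, -y, -z); pixel columns grow to the right and rows downward; lengths in m; the calibration is good to about 2 mm. A picture is of the moment at which its call begins: read the wrist's pose just before it. There is no depth.
- sign_off(): hands the job in, once; it reports no verdict.
The state is a dict: "clock": time; "q": joint angles; "joint_vel": joint speeds; "joint_torque": joint torques, N m; "tcp_pos": TCP position; "tool_rot": TCP orientation; "wrist_force": force on the tool from outside, world axes, zero at the start; "torque": the same for the moment, N m; "finger_gap": finger opening in m.
Only numpy, scipy, OpenCV 4.12 (cv2) and the standard library are available. Lean on these libraries where they do the work, as an engineer would, in place of code of your own. Each camera call takes 0.05 s, during which the arm holds its last target. There are 200 camera calls.

## Task

Make up two kits for the instrument-making class. Green tray: stand the glue bottle and the spool clamp in the two square cells, one in each (either way round), and lay the cork sanding block in the long cell; blue tray: lay the wooden plane in the long cell and stand the varnish jar in either square cell, leaving the other empty. Everything ends flat on its cell's floor, the way up it started; do not tip the bottle or the jar on the way, and leave the mug, tin and brush where they are.

Things in the scene. Friction and masses are not known exactly. Their poses are not given: they have to be found in the camera images.
- tray_green: Shallow kit tray with green painted walls, 154 x 154 mm outside, 16 mm high, fixed to the bench. Plywood floor 5 mm thick; all walls and dividers 6 mm thick, tops 16 mm above the bench. Three cells: one long cell, 142 mm along the tray's x by 68 mm, centred at (0, +37 mm); two square cells, 68 x 68 mm, centred at (-37, -37 mm) and (+37, -37 mm) in the tray's frame. Origin: centre of its underside, on the bench; z up.
- tray_blue: Shallow kit tray with blue painted walls, the same shape as the green one: 154 x 154 mm outside, 16 mm high, fixed to the bench. Plywood floor 5 mm thick; all walls and dividers 6 mm thick, tops 16 mm above the bench. Three cells: one long cell, 142 mm along the tray's x by 68 mm, centred at (0, +37 mm); two square cells, 68 x 68 mm, centred at (-37, -37 mm) and (+37, -37 mm) in the tray's frame. Origin: centre of its underside, on the bench; z up.
- glue_bottle: White round plastic glue bottle with a yellow band and a red pointed nozzle, standing upright, loose. Body 44 mm in diameter (45 mm over the band) and straight up to 68 mm, then a shoulder and the nozzle to 98 mm; about 150 g. Origin: centre of its underside; z up through its top.
- varnish_jar: Amber glass varnish jar with a black lid and a paper label, standing upright, loose. Round, 52 mm in diameter and 70 mm high, about 170 g; can be gripped round the body 35 to 45 mm above its foot. Origin: centre of its underside; z up through its top.
- spool_clamp: Luthier's spool clamp standing upright, loose: a lower wooden spool 42 mm in diameter (43 mm at its cork facing) from 0 to 24 mm, a thin steel rod 8 mm in diameter, an upper wooden spool 38 mm in diameter from 50 to 76 mm, and a brass wing nut (about 32 mm across) on top to about 93 mm; about 120 g. Can be gripped round the upper spool, about 63 mm above its foot. Origin: centre of its underside; z up through its top.
- sanding_block: Cork sanding block with red abrasive under it, loose, 80 (its x) x 45 (its y) x 45 mm high, about 70 g. Origin: centre of its underside; z up through its top.
- plane: Small dark wooden hand plane, loose: body 105 (its x) x 46 (its y) x 44 mm high, flat sole down; a steel iron and a pale wedge, 32 mm wide, slant up from the middle of its top to about 80 mm; about 350 g. Origin: centre of its underside; z up through its top.
- mug: Blue ceramic mug, 80 mm in diameter, 90 mm high, loose; a bystander to be left alone. Origin: centre of its underside.
- tin: Round steel tin with a red band, 68 mm in diameter, 60 mm high, closed, loose; a bystander to be left alone. Origin: centre of its underside.
- brush: Brush lying on the bench, 160 mm long, 42 mm wide, loose; a bystander to be left alone. Its length runs along its x; origin under its middle.
There are look-alikes about, which are no part of the job. Leave any black or pink look-alike of the tray_blue alone.

How it is judged:
At the end, for the whole second after the job is handed in: Each thing in its tray and cell, underside within 4 mm of the floor, upright within 0.1 rad, at rest (20 mm/s, 0.2 rad/s); bottle, clamp (different cells) and jar within 15 mm of a square cell's centre in x and y; block within 35 mm, plane within 24 mm along the long cell, 15 mm across (z of glue_bottle in the frame of tray_green between 0.001 and 0.009 m and angle between each of glue_bottle, spool_clamp, sanding_block, plane, varnish_jar's own z axis and vertical below 0.1 rad and linear speed of each of glue_bottle, spool_clamp, sanding_block, plane, varnish_jar below 0.02 m/s and angular speed of each of glue_bottle, spool_clamp, sanding_block, plane, varnish_jar below 0.2 rad/s and z of spool_clamp in the frame of tray_green between 0.001 and 0.009 m and z of sanding_block in the frame of tray_green between 0.001 and 0.009 m and z of plane in the frame of tray_blue between 0.001 and 0.009 m and z of varnish_jar in the frame of tray_blue between 0.001 and 0.009 m and x of sanding_block in the frame of tray_green between -0.035 and 0.035 m and y of sanding_block in the frame of tray_green between 0.022 and 0.052 m and x of plane in the frame of tray_blue between -0.024 and 0.024 m and y of plane in the frame of tray_blue between 0.022 and 0.052 m and ((x of glue_bottle in the frame of tray_green between 0.022 and 0.052 m and y of glue_bottle in the frame of tray_green between -0.052 and -0.022 m and x of spool_clamp in the frame of tray_green between -0.052 and -0.022 m and y of spool_clamp in the frame of tray_green between -0.052 and -0.022 m) or (x of glue_bottle in the frame of tray_green between -0.052 and -0.022 m and y of glue_bottle in the frame of tray_green between -0.052 and -0.022 m and x of spool_clamp in the frame of tray_green between 0.022 and 0.052 m and y of spool_clamp in the frame of tray_green between -0.052 and -0.022 m)) and ((x of varnish_jar in the frame of tray_blue between 0.022 and 0.052 m and y of varnish_jar in the frame of tray_blue between -0.052 and -0.022 m) or (x of varnish_jar in the frame of tray_blue between -0.052 and -0.022 m and y of varnish_jar in the frame of tray_blue between -0.052 and -0.022 m))); the robot touches nothing.
It fails at once if the glue bottle or the varnish jar is tipped by more than 0.6 rad (angle between any of glue_bottle, varnish_jar's own z axis and vertical above 0.6 rad).
It fails at once if the mug, tin or brush is moved by more than 30 mm (distance of any of mug, tin, brush from where it was at the start of the episode above 0.03 m).
It also fails if it takes over 138 s, if anything falls off the work surface, if the arm or the gripper's body presses on something with over 40 N, if the wrist force passes 120 N, or if a joint passes its speed limit or range.

## Working session

There is one attempt and no reset: what is moved stays moved. The work goes in short steps, Python scripts to look and compute and a tool call to move; the robot and the scene stay as the last step left them, time stands still between calls to the robot, and variables do not carry over. Pictures are saved under pics/ and viewed, about 12 in all and at most 16, crops included, and the job is handed in when it is done.

Besides the shell and the picture viewer there is one more tool, called after "Request:" in YAML: its name, and indented under it one key for each argument. arm_command: Moves the arm, as the interface text tells. Its arguments: {"type":"object","properties":{"steps":{"type":"array"},"newtons":{"type":"number"}},"required":["steps"]}

```bash
mkdir -p pics; ls
python3 - <<'E'
from workcell import observe, snapshot, hold_point_z
import cv2,numpy as np
print(hold_point_z if not callable(hold_point_z) else hold_point_z())
print(observe())
for n in("scene","top"):
    s=snapshot(n); cv2.imwrite(f"pics/{n}0.png",cv2.resize(s["pixels"][:,:,::-1],(800,600),interpolation=cv2.INTER_CUBIC))
    cv2.imwrite(f"pics/{n}raw.png",s["pixels"][:,:,::-1])
    print(n,{k:v for k,v in s.items() if k!="pixels"})
E
```

```text
pics
0.0188
{'clock': 0.0, 'q': array([ 1.2634662 ,  0.4179903 , -0.01029065,  1.61417157,  0.00471045,
        1.11070457, -0.05295662]), 'joint_vel': array([-0.00049546,  0.00020495,  0.00037993, -0.0005758 ,  0.00085819,
        0.00167489,  0.00038601]), 'joint_torque': array([ 1.32838118e-04, -8.51245308e+01,  6.38298690e-01, -4.25987291e+01,
       -4.89471678e-02,  1.87476579e-02,  1.27656713e-04]), 'tcp_pos': array([ 0.16407076, -0.60268479,  0.20481626]), 'tool_rot': array([-6.10367377e-04,  9.91176615e-01,  1.32546317e-01, -1.35564584e-04]), 'wrist_force': array([-1.07026142,  0.62987895, -0.02645623]), 'torque': array([0.01475297, 0.0196151 , 0.00905533]), 'finger_gap': 0.09408459850427507}
scene {'vertical_fov': 42.70152756516302, 'cx': 259.2361317503645, 'cy': 198.72414485112117, 'extrinsics': array([[-0.38462049, -0.69817333,  0.60383862,  1.31731136],
       [ 0.92307106, -0.28904771,  0.25375429,  0.25528135],
       [-0.00262631,  0.65498506,  0.75563727,  1.08181127],
       [ 0.        ,  0.        ,  0.        ,  1.        ]])}
top {'vertical_fov': 46.179897680922366, 'cx': 257.95835453649124, 'cy': 187.02344804677122, 'extrinsics': array([[ 2.25739117e-02,  9.83120302e-01, -1.81562360e-01,
         2.06264681e-01],
       [-9.99744789e-01,  2.23584493e-02, -3.23362832e-03,
        -8.41475547e-02],
       [ 8.80407150e-04,  1.81589018e-01,  9.83374117e-01,
         1.55378369e+00],
       [ 0.00000000e+00,  0.00000000e+00,  0.00000000e+00,
         1.00000000e+00]])}
```

View pics/scene0.png

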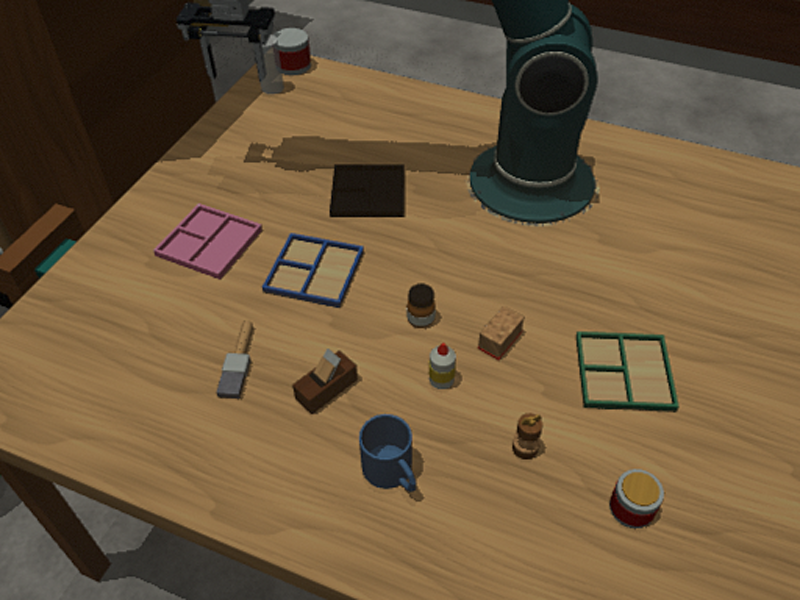

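View pics/top0.png

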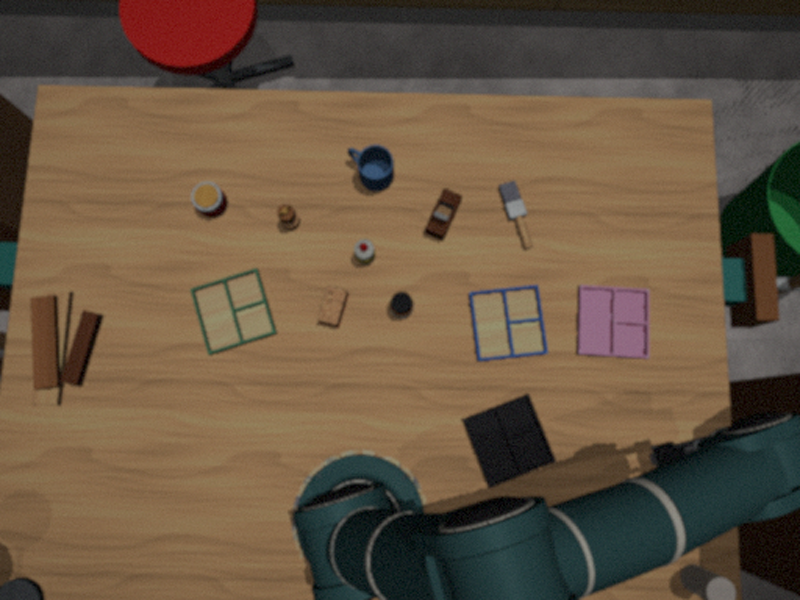

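Scene picture (800x600): the blue-walled tray with plywood floor is at (313,270), green at (627,371). The jar is at (421,305), bottle (442,366), block (501,333), clamp (528,436) and plane (326,380). The mug, tin and brush are at (387,452), (637,498) and (236,360).

Top picture: three trays share the shape. They are blue (508,323), pink (613,322) and black (508,440). Only the one at (508,323) has blue walls and a bare plywood floor, so it is tray_blue.

Next I'll measure coarse positions and confirm the tray in a crop.

```bash
cat > h.py <<'E'
import numpy as np, cv2
from scipy.spatial.transform import Rotation as R
from workcell import observe, snapshot, hold_point_z
def tool_T(o=None):
    o=o or observe(); q=np.array(o["tool_rot"]); T=np.eye(4)
    T[:3,:3]=R.from_quat(q[[1,2,3,0]]).as_matrix(); T[:3,3]=o["tcp_pos"]; return T
def cam(name):
    T=tool_T() if name=="wrist" else None
    s=snapshot(name); s["E"]=T@np.array(s["tool_from_camera"]) if name=="wrist" else np.array(s["extrinsics"])
    s["f"]=192/np.tan(np.radians(s["vertical_fov"]/2)); return s
def ray(s,u,v,z):
    "pixel(s) -> world points on plane z"
    u=np.atleast_1d(u).astype(float);v=np.atleast_1d(v).astype(float)
    d=np.stack([(u-s["cx"])/s["f"],-(v-s["cy"])/s["f"],-np.ones_like(u)],1)@s["E"][:3,:3].T
    c=s["E"][:3,3]; return c+d*((z-c[2])/d[:,2])[:,None]
def proj(s,p):
    q=(np.asarray(p)-s["E"][:3,3])@s["E"][:3,:3]
    return s["cx"]-s["f"]*q[...,0]/q[...,2], s["cy"]+s["f"]*q[...,1]/q[...,2]
def yaw(): 
    T=tool_T(); return np.arctan2(T[1,0],T[0,0])   # world angle of tool x
def blobs(mask,minA=30):
    c,_=cv2.findContours(mask.astype(np.uint8),cv2.RETR_EXTERNAL,cv2.CHAIN_APPROX_NONE)
    return sorted([x for x in c if cv2.contourArea(x)>minA],key=cv2.contourArea,reverse=True)
def rect(s,cnt,z):
    "contour -> min-area rectangle on plane z: centre, sizes, long-side angle"
    P=ray(s,cnt[:,0,0],cnt[:,0,1],z)[:,:2].astype(np.float32)
    (c,wh,_)=r=cv2.minAreaRect(P*1000); b=cv2.boxPoints(r); e=[b[1]-b[0],b[2]-b[1]]
    l=e[0] if np.linalg.norm(e[0])>np.linalg.norm(e[1]) else e[1]
    return np.round(c,1),np.round(sorted(wh),1),round(float(np.degrees(np.arctan2(l[1],l[0]))),1)
E
python3 - <<'E'
from h import *
t=cam("top"); k=1.5625
for n,u,v,z in [("jar",401,304,.07),("glue",364,247,.09),("clamp",287,212,.085),("block",333,302,.045),("plane",443,216,.044),("green",233,311,.016),("blue",508,323,.016),("mug",376,165,.09),("tin",208,196,.06),("brush",515,212,.01)]:
    print(n,np.round(ray(t,u/k,v/k,z)[0]*1000))
im=t["pixels"]; hsv=cv2.cvtColor(im,cv2.COLOR_RGB2HSV)
for n,lo,hi in [("green",60,95),("blue",105,125)]:
    m=cv2.inRange(hsv,(lo,70,20),(hi,255,200)); m[250:]=0; m[:, :100]=0; m[:,450:]=0
    for c in blobs(m)[:3]: print(n,cv2.boundingRect(c),rect(t,c,.016))
crop=im[150:320,270:440,::-1]; cv2.imwrite("pics/trays.png",cv2.resize(crop,None,fx=3.5,fy=3.5,interpolation=cv2.INTER_CUBIC))
w=cam("wrist"); print(w["tool_from_camera"],w["vertical_fov"],w["cx"],w["cy"])
E
```

```text
jar [455. -75.  70.]
glue [573.   6.  90.]
clamp [649. 176.  85.]
block [460.  73.  45.]
plane [ 660. -164.   44.]
green [439. 296.  16.]
blue [ 426. -312.   16.]
mug [758. -14.  90.]
tin [689. 357.  60.]
brush [ 683. -330.   10.]
blue (301, 183, 49, 48) (array([ 428.3, -310.4]), array([152.3, 153. ]), -82.4)
blue (224, 94, 27, 28) (array([785.9,  -6.2]), array([ 79.9, 112. ]), 24.8)
[[-9.08154617e-04  9.58107127e-01  2.86408640e-01  8.37772614e-02]
 [ 9.99999544e-01  9.54985874e-04 -2.38280853e-05  3.31239186e-05]
 [-2.96346064e-04  2.86408488e-01 -9.58107557e-01 -1.77962806e-01]
 [ 0.00000000e+00  0.00000000e+00  0.00000000e+00  1.00000000e+00]] 64.5966333107197 252.65725496495952 188.47842732354206
```

View pics/trays.png

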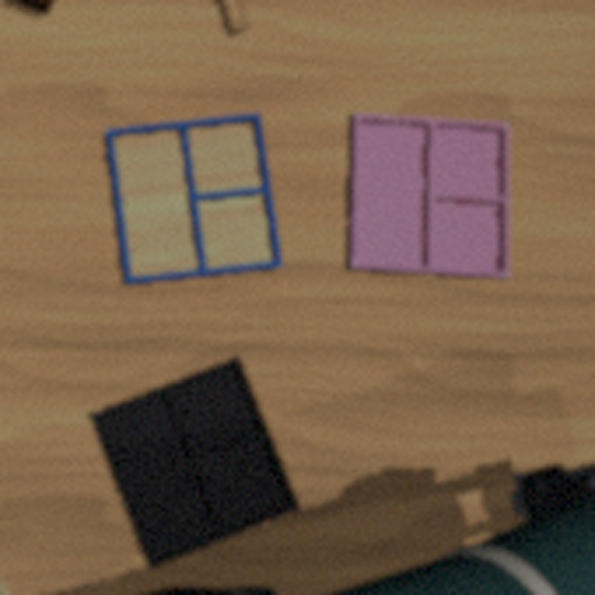

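The crop confirms tray_blue: blue walls and plywood floor at crop (193,198), with the long cell on the +y side. The pink and black trays at (430,195) and (195,465) are decoys.

Now a move planner, then a closer wrist view.

```bash
cat >> h.py <<'E'
def plan(x,y,z,yw,g=1,step=.05,p0=None):
    "print rows to go straight from where we are (or p0=(x,y,z,yaw_deg)) to x,y,z, yaw(deg), tool vertical"
    if p0 is None:
        T=tool_T(); p=T[:3,3]; a=np.degrees(yaw())
        tl=np.cross(T[:3,2],[0,0,-1])@T[:3,:3]; tilt=np.degrees(tl)/10
    else: p=np.array(p0[:3]); a=p0[3]; tilt=np.zeros(3)
    d=np.array([x,y,z])-p; da=(yw-a+180)%360-180
    n=max(1,int(np.ceil(max(np.linalg.norm(d)/step,abs(da)/9)-.05))); print("n",n,"delta",np.round(d,4),"dyaw",round(da,1),"tilt",np.round(tilt,2))
    for i in range(n):
        b=np.radians(a+da*i/n); e=d/n
        print([round(float(v),4) for v in (e[0]*np.cos(b)+e[1]*np.sin(b), e[0]*np.sin(b)-e[1]*np.cos(b), -e[2])],"tz",round(-da/n/10,3),"g",g)
    return (x,y,z,yw)
E
python3 - <<'E'
from h import *
plan(.56,0,.25,0)
E
```

```text
n 15 delta [0.3959 0.6028 0.0449] dyaw -15.2 tilt [-0.  0. -0.]
[0.036, -0.0318, -0.003] tz 0.102 g 1
[0.0355, -0.0325, -0.003] tz 0.102 g 1
[0.0349, -0.0331, -0.003] tz 0.102 g 1
[0.0343, -0.0337, -0.003] tz 0.102 g 1
[0.0337, -0.0343, -0.003] tz 0.102 g 1
[0.0331, -0.0349, -0.003] tz 0.102 g 1
[0.0324, -0.0355, -0.003] tz 0.102 g 1
[0.0318, -0.0361, -0.003] tz 0.102 g 1
[0.0312, -0.0366, -0.003] tz 0.102 g 1
[0.0305, -0.0372, -0.003] tz 0.102 g 1
[0.0298, -0.0377, -0.003] tz 0.102 g 1
[0.0292, -0.0382, -0.003] tz 0.102 g 1
[0.0285, -0.0387, -0.003] tz 0.102 g 1
[0.0278, -0.0392, -0.003] tz 0.102 g 1
[0.0271, -0.0397, -0.003] tz 0.102 g 1
```

Request:
arm_command:
  steps:
    - {"turn":[0,0,0.1],"dp":[0.036,-0.032,-0.005],"gripper":1}
    - {"turn":[0,0,0.1],"dp":[0.036,-0.032,-0.005],"gripper":1}
    - {"turn":[0,0,0.1],"dp":[0.035,-0.033,-0.005],"gripper":1}
    - {"turn":[0,0,0.1],"dp":[0.034,-0.034,-0.005],"gripper":1}
    - {"turn":[0,0,0.1],"dp":[0.034,-0.034,-0.005],"gripper":1}
    - {"turn":[0,0,0.1],"dp":[0.033,-0.035,-0.005],"gripper":1}
    - {"turn":[0,0,0.1],"dp":[0.032,-0.036,-0.005],"gripper":1}
    - {"turn":[0,0,0.1],"dp":[0.032,-0.036,-0.005],"gripper":1}
    - {"turn":[0,0,0.1],"dp":[0.031,-0.037,-0.003],"gripper":1}
    - {"turn":[0,0,0.1],"dp":[0.031,-0.037,-0.003],"gripper":1}

```text
clock: 1.45
tcp_pos: [0.4348, -0.1902, 0.2517]
tool_rot: [-0.0, 0.999, 0.04, -0.001]
wrist_force: [0.4, -0.8, 0.2]
finger_gap: 0.0939
```

Request:
arm_command:
  steps:
    - {"turn":[0,0,0.1],"dp":[0.03,-0.037,0],"gripper":1}
    - {"turn":[0,0,0.1],"dp":[0.03,-0.037,0],"gripper":1}
    - {"turn":[0,0,0.1],"dp":[0.03,-0.037,0],"gripper":1}
    - {"turn":[0,0,0.1],"dp":[0.03,-0.037,0],"gripper":1}
    - {"turn":[0,0,0.1],"dp":[0.03,-0.037,0],"gripper":1}
    - {"turn":[0,0,0],"dp":[0,0,0],"gripper":1}

```text
clock: 2.2
tcp_pos: [0.581, 0.0112, 0.2516]
tool_rot: [-0.001, 1.0, -0.004, -0.0]
wrist_force: [-0.4, -1.0, -0.4]
finger_gap: 0.0939
```

Run:
```python
from h import *
o=observe();print(o["clock"],o["tcp_pos"],np.degrees(yaw()),tool_T()[:3,2])
w=cam("wrist"); cv2.imwrite("pics/w1.png",cv2.resize(w["pixels"][:,:,::-1],(800,600),interpolation=cv2.INTER_CUBIC))
np.save("w1.npy",w,allow_pickle=True)
```

```text
2.2 [0.58098996 0.01123447 0.25164445] -0.4121778365408251 [-4.29387984e-04  1.12566468e-03 -9.99999274e-01]
```

View pics/w1.png

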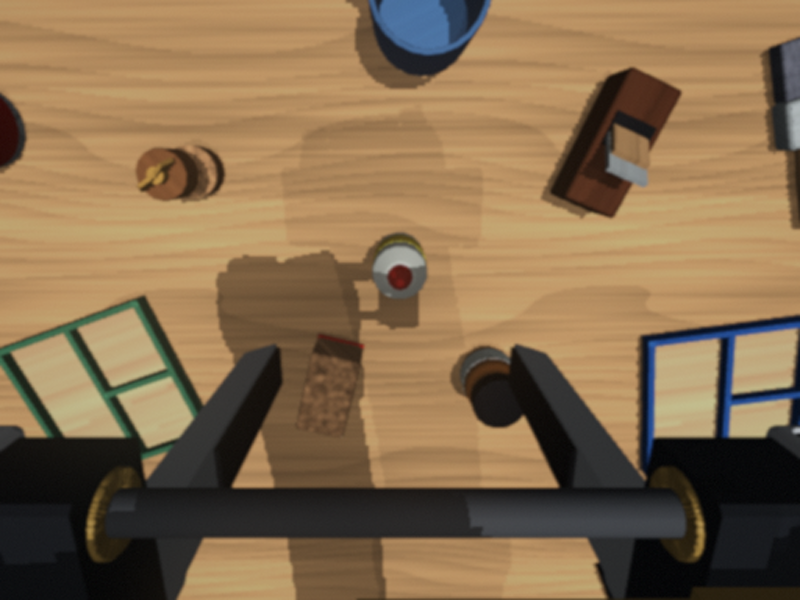

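The wrist view shows everything clearly:
- bottle nozzle (400,277)
- clamp's upper spool (163,173)
- jar lid (497,393)
- block's top face from (315,353) to (343,436)
- plane around (615,140)
- parts of both trays at the lower left and right

Next I'll measure these on their height planes.

Run:
```python
from h import *
w=np.load("w1.npy",allow_pickle=True).item(); k=1.5625
def P(n,z,*uv):
    r=ray(w,[a/k for a,_ in uv],[b/k for _,b in uv],z)[:,:2]*1000; print(n,np.round(r).tolist(),"mean",np.round(r.mean(0)), "sides",np.round(np.linalg.norm(np.diff(r,axis=0),axis=1))); return r
P("nozzle",.097,(400,277)); P("jar",.07,(497,393)); P("clamp",.076,(163,173))
b=P("block",.045,(315,353),(358,362),(343,436),(297,428))
p=P("plane",.044,(632,68),(681,93),(612,216),(552,190)); p=P("plane",.044,(632,68),(681,93),(612,216),(566,195))
g=P("green",.016,(1,353),(144,297)); u=P("green r",.016,(144,297),(205,410)); P("blue",.016,(643,338),(645,450)); P("blue top",.016,(643,338),(800,318))
hsv=cv2.cvtColor(w["pixels"],cv2.COLOR_RGB2HSV)
for n,(u,v) in {"green":(70,50),"jarlid":(318,252),"spool":(104,110),"plane":(398,95),"cork":(212,255),"nozz":(256,177),"greenwall":(72,222),"bluewall":(413,230)}.items(): print(n,hsv[v,u])
t=cam("top"); h2=cv2.cvtColor(t["pixels"],cv2.COLOR_RGB2HSV)
m=cv2.inRange(h2,(35,60,20),(100,255,180)); m[:160]=0;m[240:]=0;m[:,:110]=0;m[:,190:]=0
for c in blobs(m)[:3]: print(rect(t,c,.016),cv2.boundingRect(c))
m=cv2.inRange(h2,(0,90,10),(20,255,95)); m[:110]=0;m[160:]=0;m[:,:265]=0;m[:,305:]=0
for c in blobs(m)[:3]: print("plane",rect(t,c,.044),cv2.boundingRect(c))
```

```text
nozzle [[578.0, 8.0]] mean [578.   8.] sides []
jar [[470.0, -74.0]] mean [470. -74.] sides []
clamp [[652.0, 178.0]] mean [652. 178.] sides []
block [[497.0, 82.0], [488.0, 45.0], [413.0, 61.0], [422.0, 103.0]] mean [455.  73.] sides [39. 77. 43.]
plane [[723.0, -166.0], [706.0, -205.0], [614.0, -164.0], [635.0, -114.0]] mean [ 670. -162.] sides [ 43. 100.  54.]
plane [[723.0, -166.0], [706.0, -205.0], [614.0, -164.0], [631.0, -126.0]] mean [ 669. -165.] sides [ 43. 100.  42.]
green [[486.0, 384.0], [540.0, 240.0]] mean [513. 312.] sides [154.]
green r [[540.0, 240.0], [424.0, 199.0]] mean [482. 220.] sides [123.]
blue [[497.0, -220.0], [375.0, -239.0]] mean [ 436. -230.] sides [123.]
blue top [[497.0, -220.0], [515.0, -362.0]] mean [ 506. -291.] sides [143.]
green [ 16 119 184]
jarlid [15 53 29]
spool [ 17 158 103]
plane [ 16 123 156]
cork [ 14 130 112]
nozz [  3 190  83]
greenwall [ 19  90 192]
bluewall [109 165  34]
(array([476.4, 290. ]), array([ 91.8, 127.6]), 40.7) (130, 177, 41, 35)
(array([377.1, 268.7]), array([ 47.3, 158.2]), -55.5) (133, 199, 44, 28)
plane (array([ 662.8, -162.4]), array([ 46.2, 114.6]), -22.7) (271, 121, 24, 33)
```

Run:
```python
from h import *
plan(.463,-.075,.17,8,step=.055)
```

```text
n 3 delta [-0.1169 -0.083  -0.0818] dyaw 8.6 tilt [ 0.  0. -0.]
[-0.0387, 0.0281, 0.0273] tz -0.287 g 1
[-0.04, 0.0261, 0.0273] tz -0.287 g 1
[-0.0413, 0.0241, 0.0273] tz -0.287 g 1
```

Request:
arm_command:
  steps:
    - {"turn":[0,0,-0.29],"dp":[-0.039,0.028,0.027],"gripper":1}
    - {"turn":[0,0,-0.29],"dp":[-0.04,0.026,0.027],"gripper":1}
    - {"turn":[0,0,-0.29],"dp":[-0.041,0.024,0.027],"gripper":1}
    - {"turn":[0,0,0],"dp":[0,0,0],"gripper":1}

```text
clock: 2.8
tcp_pos: [0.4568, -0.0815, 0.1685]
tool_rot: [0.001, 0.998, 0.07, -0.0]
wrist_force: [0.8, 0.1, 1.1]
finger_gap: 0.0939
```

Run:
```python
from h import *
o=observe();print(o["clock"],o["tcp_pos"],np.degrees(yaw()))
w=cam("wrist"); im=w["pixels"]
u,v=proj(w,np.array([.463,-.075,.07])); print("expected lid px",u*1.5625,v*1.5625)
cv2.imwrite("pics/w2.png",cv2.resize(im[:,:,::-1],(800,600),interpolation=cv2.INTER_CUBIC)); np.save("w2.npy",w,allow_pickle=True)
```

```text
2.8 [ 0.4567588  -0.08153752  0.16850867] 8.024454869998445
expected lid px 385.08647912844276 284.9525843454816
```

View pics/w2.png

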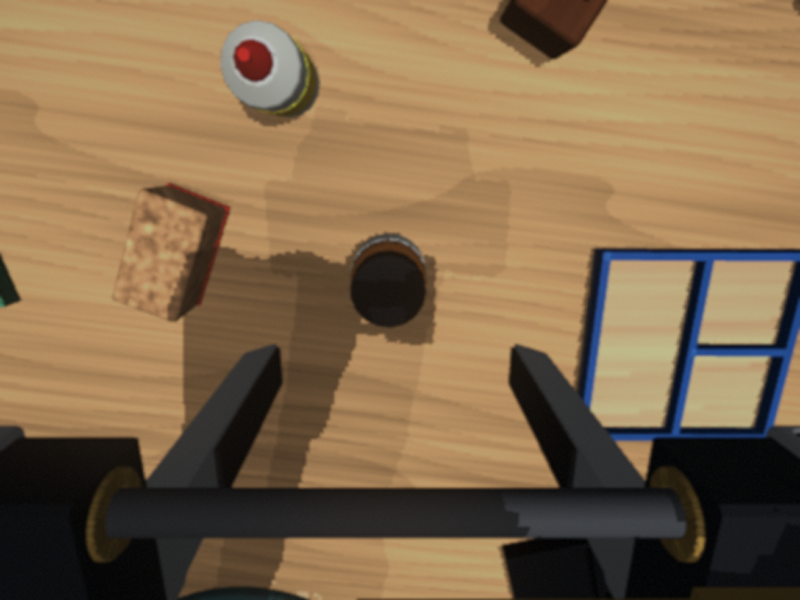

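The jar's lid circle is at (388,289), about where expected. The whole blue tray is now visible, with corners near (597,250), (585,437) and (770,438). The block's top face runs from (145,188) to (175,320).

Run:
```python
from h import *
w=np.load("w2.npy",allow_pickle=True).item(); k=1.5625
f=lambda z,*uv: np.round(ray(w,[a/k for a,_ in uv],[b/k for _,b in uv],z)[:,:2]*1000,1)
print("jar",f(.07,(388,289))); B=f(.045,(145,188),(208,208),(175,320),(113,298)); print("block",B.tolist(),B.mean(0))
print("nozzle",f(.097,(252,60)))
hsv=cv2.cvtColor(w["pixels"],cv2.COLOR_RGB2HSV); m=cv2.inRange(hsv,(105,120,60),(125,255,255)); 
for c in blobs(m)[:2]: print("blue",cv2.boundingRect(c),rect(w,c,.016))
F=f(.016,(597,250),(583,438)); print("blue left edge",F.tolist(),np.linalg.norm(F[0]-F[1]),"inner div corner",f(.016,(701,352)))
plan(.461,-.076,.021,8,step=.06)
```

```text
jar [[460.7 -77.1]]
block [[497.4, 80.3], [490.4, 41.3], [412.3, 61.3], [422.2, 102.1]] [455.575  71.25 ]
nozzle [[572.2   3.3]]
blue (373, 160, 139, 122) (array([ 428.7, -311. ]), array([153.7, 154. ]), -82.5)
blue left edge [[494.1, -221.2], [343.9, -249.8]] 152.89865924853632 inner div corner [[ 428.8 -319.4]]
n 3 delta [ 0.0022  0.0046 -0.1486] dyaw -0.1 tilt [ 0.01 -0.01  0.  ]
[0.001, -0.0014, 0.0495] tz 0.002 g 1
[0.001, -0.0014, 0.0495] tz 0.002 g 1
[0.001, -0.0014, 0.0495] tz 0.002 g 1
```

Request:
arm_command:
  steps:
    - {"turn":[0,0,0],"dp":[0.001,-0.0015,0.045],"gripper":1}
    - {"turn":[0,0,0],"dp":[0.001,-0.0015,0.045],"gripper":1}
    - {"turn":[0,0,0],"dp":[0.001,-0.001,0.04],"gripper":1}
    - {"turn":[0,0,0],"dp":[0,0,0.012],"gripper":1}
    - {"turn":[0,0,0],"dp":[0,0,0],"gripper":1}

```text
clock: 3.48
tcp_pos: [0.4673, -0.0779, 0.0284]
tool_rot: [0.003, 0.998, 0.068, 0.005]
wrist_force: [-0.0, -1.1, -0.0]
finger_gap: 0.0943
```

Run:
```python
from h import *
print(tool_T()[:3,2]); plan(.461,-.077,.021,8)
```

```text
[ 0.0112761  -0.00426049 -0.99992735]
n 1 delta [-0.0063  0.0009 -0.0074] dyaw 0.2 tilt [ 0.03 -0.06 -0.  ]
[-0.0061, -0.0017, 0.0074] tz -0.017 g 1
```

Request:
arm_command:
  steps:
    - {"turn":[0.03,-0.06,0],"dp":[-0.006,-0.001,0.007],"gripper":1}
    - {"turn":[0,0,0],"dp":[0,0,0],"gripper":1}
    - {"turn":[0,0,0],"dp":[0,0,0],"gripper":-0.5}
    - {"turn":[0,0,0],"dp":[0,0,0],"gripper":-0.5}
    - {"turn":[0,0,0],"dp":[0,0,0],"gripper":-0.5}
    - {"turn":[0,0,0],"dp":[0,0,0],"gripper":-0.5}
  newtons: 25

```text
clock: 4.22
tcp_pos: [0.4633, -0.0785, 0.0246]
tool_rot: [0.001, 0.998, 0.068, 0.002]
wrist_force: [-1.2, -0.4, -0.1]
finger_gap: 0.0575
```

Run:
```python
from h import *
o=observe(); print(tool_T()[:3,2],o["tcp_pos"],o["finger_gap"]); p=plan(.468,-.10,.11,7.5,-.5); plan(.470,-.343,.11,7.5,-.5,p0=p)
```

```text
[ 0.00505607 -0.0020005  -0.99998522] [ 0.46334309 -0.07852757  0.02457472] 0.057514932207162896
n 2 delta [ 0.0047 -0.0215  0.0854] dyaw -0.3 tilt [ 0.02 -0.03 -0.  ]
[0.0009, 0.011, -0.0427] tz 0.014 g -0.5
[0.0009, 0.011, -0.0427] tz 0.014 g -0.5
n 5 delta [ 0.002 -0.243  0.   ] dyaw 0.0 tilt [0. 0. 0.]
[-0.0059, 0.0482, -0.0] tz -0.0 g -0.5
[-0.0059, 0.0482, -0.0] tz -0.0 g -0.5
[-0.0059, 0.0482, -0.0] tz -0.0 g -0.5
[-0.0059, 0.0482, -0.0] tz -0.0 g -0.5
[-0.0059, 0.0482, -0.0] tz -0.0 g -0.5
```

Request:
arm_command:
  steps:
    - {"turn":[0,0,0],"dp":[0,0,0.003],"gripper":-0.5}
    - {"turn":[0,0,0],"dp":[0,0,0],"gripper":-0.5}
    - {"turn":[0,0,0],"dp":[0,0,0],"gripper":-0.5}
    - {"turn":[0,0,0],"dp":[0,0,-0.02],"gripper":-0.5}
    - {"turn":[0,0,0],"dp":[0,0,-0.03],"gripper":-0.5}
    - {"turn":[0,0,0],"dp":[0,0.01,-0.03],"gripper":-0.5}
    - {"turn":[0,0,0],"dp":[-0.006,0.03,0],"gripper":-0.5}
    - {"turn":[0,0,0],"dp":[-0.006,0.045,0],"gripper":-0.5}

```text
clock: 5.22
tcp_pos: [0.4628, -0.1631, 0.1038]
tool_rot: [0.001, 0.997, 0.071, 0.002]
wrist_force: [0.2, 0.0, -1.7]
finger_gap: 0.0507
```

Run:
```python
from h import *
o=observe(); print(tool_T()[:3,2],o["tcp_pos"],o["finger_gap"],o["wrist_force"]);  plan(.470,-.343,.09,7.5,-.5)
```

```text
[ 0.00440544 -0.00124056 -0.99998953] [ 0.46279998 -0.16306105  0.10382083] 0.050748027967069634 [ 0.15507152  0.00243722 -1.73084829]
n 4 delta [ 0.0072 -0.1799 -0.0138] dyaw -0.6 tilt [ 0.01 -0.02 -0.  ]
[-0.0046, 0.0448, 0.0035] tz 0.016 g -0.5
[-0.0045, 0.0448, 0.0035] tz 0.016 g -0.5
[-0.0043, 0.0448, 0.0035] tz 0.016 g -0.5
[-0.0042, 0.0448, 0.0035] tz 0.016 g -0.5
```

Request:
arm_command:
  steps:
    - {"turn":[0.01,-0.02,0.02],"dp":[-0.0045,0.045,0.003],"gripper":-0.5}
    - {"turn":[0,0,0.02],"dp":[-0.0045,0.045,0.003],"gripper":-0.5}
    - {"turn":[0,0,0.02],"dp":[-0.0045,0.045,0.003],"gripper":-0.5}
    - {"turn":[0,0,0],"dp":[-0.004,0.04,0.003],"gripper":-0.5}
    - {"turn":[0,0,0],"dp":[0,0,0],"gripper":-0.5}

```text
clock: 5.85
tcp_pos: [0.4673, -0.3477, 0.0899]
tool_rot: [0.0, 0.998, 0.064, -0.001]
wrist_force: [0.3, 1.1, -1.5]
finger_gap: 0.0506
```

Run:
```python
from h import *
o=observe(); print(o["tcp_pos"],np.degrees(yaw()));  plan(.470,-.343,.04,7.5,-.5,.03)
w=cam("wrist"); im=w["pixels"]; hsv=cv2.cvtColor(w["pixels"],cv2.COLOR_RGB2HSV); m=cv2.inRange(hsv,(105,120,60),(125,255,255)); 
for c in blobs(m)[:3]: print("blue",cv2.boundingRect(c),rect(w,c,.016))
cv2.imwrite("pics/w3.png",cv2.resize(im[:,:,::-1],(800,600),interpolation=cv2.INTER_CUBIC)); np.save("w3.npy",w,allow_pickle=True)
```

```text
[ 0.46725077 -0.34769492  0.08990856] 7.304339467199755
n 2 delta [ 0.0027  0.0047 -0.0499] dyaw 0.2 tilt [-0.    0.01  0.  ]
[0.0017, -0.0022, 0.025] tz -0.01 g -0.5
[0.0017, -0.0022, 0.025] tz -0.01 g -0.5
blue (115, 148, 181, 132) (array([ 443.6, -311.1]), array([123.6, 151.9]), -82.2)
blue (197, 295, 19, 10) (array([ 358.1, -315.7]), array([10.3, 17.6]), -82.8)
```

View pics/w3.png

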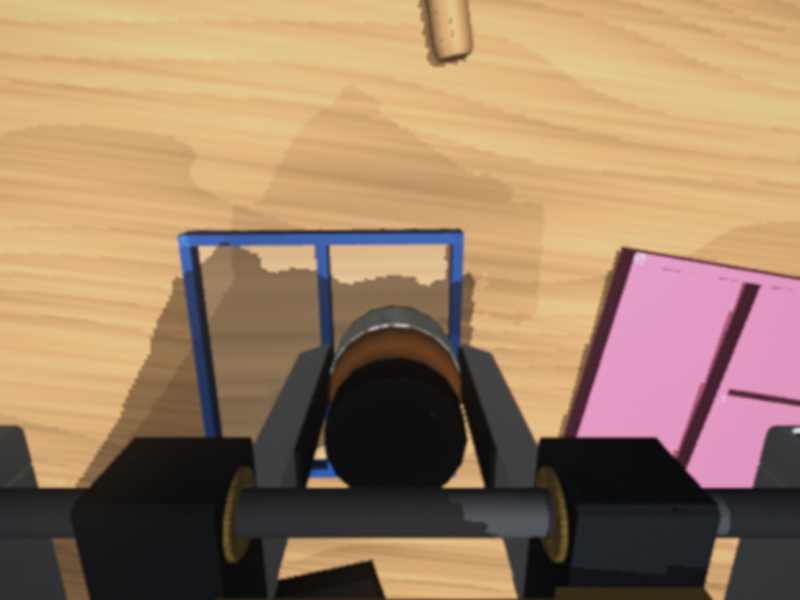

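The jar is held upright over the far square cell of the blue tray, and the re-measured tray pose agrees with the earlier one. Lowering.

Request:
arm_command:
  steps:
    - {"turn":[0,0,0],"dp":[0.002,-0.002,0.025],"gripper":-0.5}
    - {"turn":[0,0,0],"dp":[0.002,-0.002,0.022],"gripper":-0.5}
    - {"turn":[0,0,0],"dp":[0,0,0.007],"gripper":-0.5}
    - {"turn":[0,0,0],"dp":[0,0,0],"gripper":-0.5}

```text
clock: 6.4
tcp_pos: [0.4719, -0.3377, 0.035]
tool_rot: [-0.001, 0.998, 0.066, -0.0]
wrist_force: [0.2, -0.1, -1.8]
finger_gap: 0.0512
```

Request:
arm_command:
  steps:
    - {"turn":[0,0,0],"dp":[-0.001,0.004,0.004],"gripper":-0.5}
    - {"turn":[0,0,0],"dp":[0,0,0.003],"gripper":-0.5}
    - {"turn":[0,0,0],"dp":[0,0,0.001],"gripper":-0.5}

```text
clock: 6.78
tcp_pos: [0.4721, -0.3426, 0.0282]
tool_rot: [-0.0, 0.998, 0.066, 0.001]
wrist_force: [0.4, -0.7, -1.5]
finger_gap: 0.0511
```

Request:
arm_command:
  steps:
    - {"turn":[0,0,0],"dp":[0,0,0.0015],"gripper":-0.5}
    - {"turn":[0,0,0],"dp":[0,0,0.0015],"gripper":-0.5}

```text
clock: 7.02
tcp_pos: [0.4722, -0.3427, 0.027]
tool_rot: [0.0, 0.998, 0.066, 0.0]
wrist_force: [-12.2, 10.0, 37.1]
finger_gap: 0.0511
```

Request:
arm_command:
  steps:
    - {"turn":[0,0,0],"dp":[0,0,-0.001],"gripper":0.35}
    - {"turn":[0,0,0],"dp":[0,0,0],"gripper":0.35}
    - {"turn":[0,0,0],"dp":[0,0,-0.02],"gripper":0.35}
    - {"turn":[0,0,0],"dp":[0,0,-0.05],"gripper":0.8}
    - {"turn":[0,0,0],"dp":[0,0,-0.04],"gripper":1}
    - {"turn":[0,0,0],"dp":[0,0,0],"gripper":1}

```text
clock: 7.78
tcp_pos: [0.4728, -0.3427, 0.1457]
tool_rot: [0.001, 0.998, 0.067, 0.001]
wrist_force: [0.3, -1.0, -0.8]
finger_gap: 0.0899
```

Run:
```python
from h import *
o=observe(); print(o["tcp_pos"],np.degrees(yaw()));  plan(.65,-.165,.16,-23.5,1,.055)
```

```text
[ 0.47279347 -0.34274693  0.14571036] 7.63877291019965
n 5 delta [0.1772 0.1777 0.0143] dyaw -31.1 tilt [ 0.01 -0.02 -0.  ]
[0.0399, -0.0305, -0.0029] tz 0.623 g 1
[0.0363, -0.0347, -0.0029] tz 0.623 g 1
[0.0323, -0.0384, -0.0029] tz 0.623 g 1
[0.028, -0.0417, -0.0029] tz 0.623 g 1
[0.0233, -0.0445, -0.0029] tz 0.623 g 1
```

Request:
arm_command:
  steps:
    - {"turn":[0,0,0.62],"dp":[0.04,-0.03,-0.005],"gripper":1}
    - {"turn":[0,0,0.62],"dp":[0.036,-0.035,-0.005],"gripper":1}
    - {"turn":[0,0,0.62],"dp":[0.032,-0.038,-0.003],"gripper":1}
    - {"turn":[0,0,0.62],"dp":[0.028,-0.041,-0.003],"gripper":1}
    - {"turn":[0,0,0.62],"dp":[0.023,-0.042,-0.003],"gripper":1}
    - {"turn":[0,0,0],"dp":[0,0,0],"gripper":1}
    - {"turn":[0,0,0],"dp":[0,0,0],"gripper":1}

```text
clock: 8.65
tcp_pos: [0.6526, -0.1651, 0.1665]
tool_rot: [0.001, 0.977, -0.212, 0.001]
wrist_force: [-0.7, 0.1, -0.2]
finger_gap: 0.094
```

Run:
```python
from h import *
o=observe();print(o["clock"],o["tcp_pos"],np.degrees(yaw()))
w=cam("wrist"); im=w["pixels"]
cv2.imwrite("pics/w4.png",cv2.resize(im[:,:,::-1],(800,600),interpolation=cv2.INTER_CUBIC)); np.save("w4.npy",w,allow_pickle=True)
```

```text
8.65 [ 0.65257414 -0.16510168  0.16651232] -24.536938255294835
```

View pics/w4.png

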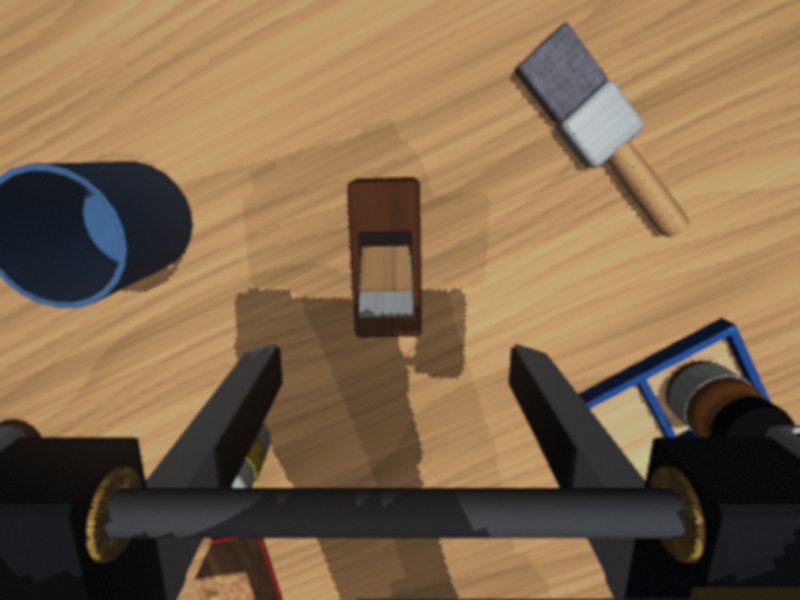

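The plane is square to the jaws, with its top face from (348,183) to (421,336), and it is clear of the mug and brush. The jar stands in its blue cell at (715,410).

Run:
```python
from h import *
w=np.load("w4.npy",allow_pickle=True).item(); k=1.5625
f=lambda z,*uv: np.round(ray(w,[a/k for a,_ in uv],[b/k for _,b in uv],z)[:,:2]*1000,1)
B=f(.044,(348,183),(419,180),(421,336),(356,337)); print(B.tolist(),B.mean(0))
c=B.mean(0)/1000; plan(c[0],c[1],.016,-24.5,1,.05)
```

```text
[[724.7, -166.5], [708.1, -207.1], [613.2, -166.8], [630.9, -126.4]] [ 669.225 -166.7  ]
n 3 delta [ 0.0166 -0.0019 -0.1506] dyaw 0.0 tilt [ 0.   -0.01  0.  ]
[0.0053, -0.0017, 0.0502] tz -0.001 g 1
[0.0053, -0.0017, 0.0502] tz -0.001 g 1
[0.0053, -0.0017, 0.0502] tz -0.001 g 1
```

Request:
arm_command:
  steps:
    - {"turn":[0,0,-0.07],"dp":[0.006,-0.002,0.045],"gripper":1}
    - {"turn":[0,0,-0.07],"dp":[0.006,-0.002,0.045],"gripper":1}
    - {"turn":[0,0,0],"dp":[0.004,-0.001,0.04],"gripper":1}
    - {"turn":[0,0,0],"dp":[0,0,0.014],"gripper":1}
    - {"turn":[0,0,0],"dp":[0,0,0.003],"gripper":0.4}
    - {"turn":[0,0,0],"dp":[0,0,0],"gripper":0.4}
  newtons: 45

```text
clock: 9.45
tcp_pos: [0.6684, -0.174, 0.0198]
tool_rot: [0.001, 0.979, -0.203, 0.003]
wrist_force: [0.3, 0.1, 0.2]
finger_gap: 0.0771
```

Run:
```python
from h import *
plan(.669,-.167,.0165,-23.1,1,.05)
```

```text
n 1 delta [ 0.0006  0.007  -0.0033] dyaw 0.3 tilt [ 0.01 -0.04  0.  ]
[-0.0022, -0.0066, 0.0033] tz -0.028 g 1
```

Request:
arm_command:
  steps:
    - {"turn":[0.01,-0.04,-0.03],"dp":[-0.002,-0.006,0.003],"gripper":0.4}
    - {"turn":[0,0,0],"dp":[0,0,0],"gripper":-0.5}
    - {"turn":[0,0,0],"dp":[0,0,0],"gripper":-0.5}
    - {"turn":[0,0,0],"dp":[0,0,0],"gripper":-0.5}
    - {"turn":[0,0,0],"dp":[0,0,0],"gripper":-0.5}
    - {"turn":[0,0,0],"dp":[0,0,0],"gripper":-0.5}

```text
clock: 10.2
tcp_pos: [0.6705, -0.1672, 0.0197]
tool_rot: [-0.0, 0.98, -0.2, 0.002]
wrist_force: [0.7, 0.4, 0.3]
finger_gap: 0.0459
```

Run:
```python
from h import *
c=np.array([.4287,-.311]); a=np.radians(7.7); t=c+np.array([[np.cos(a),-np.sin(a)],[np.sin(a),np.cos(a)]])@[0,.037]; print(t)
o=observe(); print(o["tcp_pos"],o["finger_gap"]); T=tool_T()[:3,3]
p=plan(.64,-.18,.12,-18,-.5,.045); plan(t[0],t[1],.12,7.7,-.5,.05,p0=p)
```

```text
[ 0.42374251 -0.27433362]
[ 0.67049383 -0.16723797  0.01969251] 0.04586724256915332
n 3 delta [-0.0305 -0.0128  0.1003] dyaw 5.0 tilt [-0.01 -0.02 -0.  ]
[-0.0077, 0.0079, -0.0334] tz -0.168 g -0.5
[-0.0079, 0.0077, -0.0334] tz -0.168 g -0.5
[-0.0081, 0.0074, -0.0334] tz -0.168 g -0.5
n 5 delta [-0.2163 -0.0943  0.    ] dyaw 25.7 tilt [0. 0. 0.]
[-0.0353, 0.0313, -0.0] tz -0.514 g -0.5
[-0.038, 0.028, -0.0] tz -0.514 g -0.5
[-0.0403, 0.0245, -0.0] tz -0.514 g -0.5
[-0.0424, 0.0208, -0.0] tz -0.514 g -0.5
[-0.0441, 0.0169, -0.0] tz -0.514 g -0.5
```

Request:
arm_command:
  steps:
    - {"turn":[0,0,0],"dp":[0,0,-0.02],"gripper":-0.5}
    - {"turn":[0,0,-0.2],"dp":[-0.008,0.008,-0.04],"gripper":-0.5}
    - {"turn":[0,0,-0.3],"dp":[-0.016,0.014,-0.04],"gripper":-0.5}
    - {"turn":[0,0,-0.5],"dp":[-0.035,0.031,0],"gripper":-0.5}
    - {"turn":[0,0,-0.5],"dp":[-0.038,0.028,0],"gripper":-0.5}
    - {"turn":[0,0,-0.5],"dp":[-0.04,0.024,0],"gripper":-0.5}
    - {"turn":[0,0,-0.5],"dp":[-0.042,0.021,0],"gripper":-0.5}
    - {"turn":[0,0,-0.5],"dp":[-0.04,0.016,0],"gripper":-0.5}
    - {"turn":[0,0,0],"dp":[0,0,0],"gripper":-0.5}

```text
clock: 11.32
tcp_pos: [0.4209, -0.276, 0.131]
tool_rot: [0.003, 0.998, 0.069, 0.003]
wrist_force: [0.9, -0.6, -4.1]
finger_gap: 0.0457
```

Run:
```python
from h import *
o=observe(); print(o["tcp_pos"],o["finger_gap"],o["wrist_force"]); plan(.4237,-.2745,.05,7.7,-.5,.05)
```

```text
[ 0.42086068 -0.27596525  0.13096344] 0.04573920756003049 [ 0.93406743 -0.57929393 -4.13925285]
n 2 delta [ 0.0028  0.0015 -0.081 ] dyaw -0.2 tilt [ 0.04 -0.03 -0.  ]
[0.0015, -0.0005, 0.0405] tz 0.011 g -0.5
[0.0015, -0.0005, 0.0405] tz 0.011 g -0.5
```

Request:
arm_command:
  steps:
    - {"turn":[0.04,-0.03,0.01],"dp":[0.0015,-0.0005,0.04],"gripper":-0.5}
    - {"turn":[0,0,0.01],"dp":[0.0015,-0.0005,0.035],"gripper":-0.5}
    - {"turn":[0,0,0],"dp":[0,0,0.01],"gripper":-0.5}
    - {"turn":[0,0,0],"dp":[0,0,0],"gripper":-0.5}

```text
clock: 11.82
tcp_pos: [0.4271, -0.2759, 0.0487]
tool_rot: [0.002, 0.998, 0.067, 0.002]
wrist_force: [0.1, -0.3, -3.7]
finger_gap: 0.0457
```

Run:
```python
from h import *
o=observe(); print(o["tcp_pos"],o["finger_gap"],o["wrist_force"]); plan(.4237,-.2745,.026,7.7,-.5,.05)
w=cam("wrist"); im=w["pixels"]
cv2.imwrite("pics/w5.png",cv2.resize(im[:,:,::-1],(800,600),interpolation=cv2.INTER_CUBIC))
```

```text
[ 0.4271209  -0.27593923  0.04873498] 0.04567512500576264 [ 0.12512347 -0.33044929 -3.67254543]
n 1 delta [-0.0034  0.0014 -0.0227] dyaw 0.1 tilt [ 0.03 -0.02  0.  ]
[-0.0032, -0.0019, 0.0227] tz -0.007 g -0.5
```

View pics/w5.png

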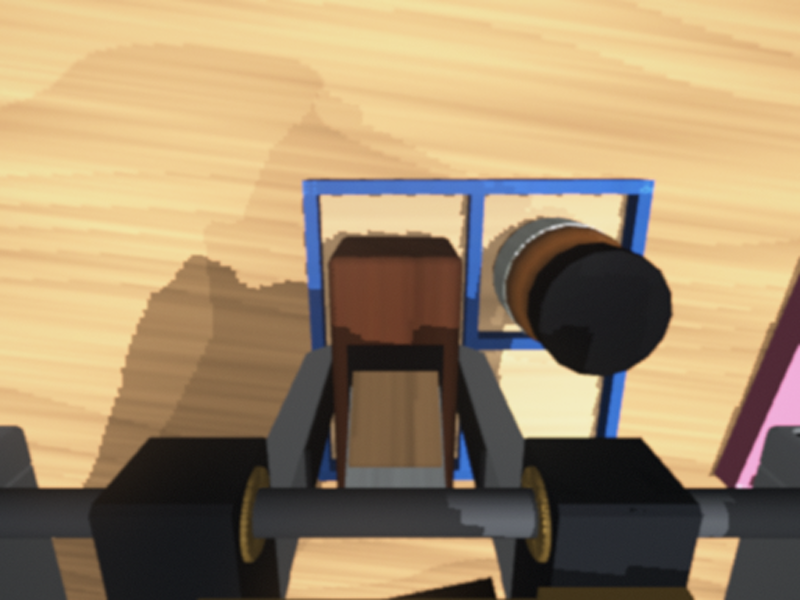

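The plane is aligned over the long cell and the jar stands in the far square cell, with its foot inside at (545,275). Lowering.

Request:
arm_command:
  steps:
    - {"turn":[0.03,-0.02,0],"dp":[-0.003,-0.002,0.014],"gripper":-0.5}
    - {"turn":[0,0,0],"dp":[-0.001,0,0.006],"gripper":-0.5}
    - {"turn":[0,0,0],"dp":[0,0,0.001],"gripper":-0.5}

```text
clock: 12.25
tcp_pos: [0.4239, -0.2753, 0.0288]
tool_rot: [0.001, 0.998, 0.066, 0.002]
wrist_force: [-0.3, -0.2, -3.8]
finger_gap: 0.0453
```

Request:
arm_command:
  steps:
    - {"turn":[0.02,0,0],"dp":[0,0,0.002],"gripper":-0.5}
    - {"turn":[0,0,0],"dp":[0,0,0.0015],"gripper":-0.5}
    - {"turn":[0,0,0],"dp":[0,0,0.001],"gripper":-0.5}

```text
clock: 12.62
tcp_pos: [0.4242, -0.2755, 0.0246]
tool_rot: [-0.001, 0.998, 0.066, 0.002]
wrist_force: [-8.3, 5.9, 24.2]
finger_gap: 0.0457
```

Request:
arm_command:
  steps:
    - {"turn":[0,0,0],"dp":[0,0,-0.001],"gripper":0.2}
    - {"turn":[0,0,0],"dp":[0,0,0],"gripper":0.2}
    - {"turn":[0,0,0],"dp":[0,0,-0.02],"gripper":0.2}
    - {"turn":[0,0,0],"dp":[0,0,-0.04],"gripper":0.2}
    - {"turn":[0,0,0],"dp":[0,0,-0.045],"gripper":0.6}
    - {"turn":[0,0,0],"dp":[0,0,-0.03],"gripper":1}
    - {"turn":[0,0,0],"dp":[0,0,0],"gripper":1}

```text
clock: 13.5
tcp_pos: [0.4246, -0.276, 0.1657]
tool_rot: [-0.0, 0.998, 0.067, 0.003]
wrist_force: [0.2, 0.5, -1.3]
finger_gap: 0.083
```

Run:
```python
from h import *
o=observe(); print(o["tcp_pos"],o["finger_gap"],o["wrist_force"]); plan(.55,.004,.20,20,1,.055)
```

```text
[ 0.4246092  -0.27602133  0.16573246] 0.0830195780358909 [ 0.19326107  0.5067065  -1.25074252]
n 6 delta [0.1254 0.28   0.0343] dyaw 12.4 tilt [-0.   -0.03  0.  ]
[0.0269, -0.0435, -0.0057] tz -0.206 g 1
[0.0285, -0.0425, -0.0057] tz -0.206 g 1
[0.03, -0.0414, -0.0057] tz -0.206 g 1
[0.0314, -0.0403, -0.0057] tz -0.206 g 1
[0.0329, -0.0392, -0.0057] tz -0.206 g 1
[0.0343, -0.038, -0.0057] tz -0.206 g 1
```

Request:
arm_command:
  steps:
    - {"turn":[0,-0.03,-0.2],"dp":[0.027,-0.043,-0.006],"gripper":1}
    - {"turn":[0,0,-0.2],"dp":[0.028,-0.042,-0.006],"gripper":1}
    - {"turn":[0,0,-0.2],"dp":[0.03,-0.041,-0.006],"gripper":1}
    - {"turn":[0,0,-0.2],"dp":[0.031,-0.04,-0.006],"gripper":1}
    - {"turn":[0,0,-0.2],"dp":[0.033,-0.039,-0.006],"gripper":1}
    - {"turn":[0,0,-0.2],"dp":[0.032,-0.035,-0.006],"gripper":1}
    - {"turn":[0,0,0],"dp":[0,0,0],"gripper":1}
    - {"turn":[0,0,0],"dp":[0,0,0],"gripper":1}

```text
clock: 14.5
tcp_pos: [0.5506, 0.0061, 0.1974]
tool_rot: [-0.001, 0.985, 0.172, -0.002]
wrist_force: [0.5, -0.3, 0.6]
finger_gap: 0.0941
```

Run:
```python
from h import *
o=observe();print(o["clock"],o["tcp_pos"],np.degrees(yaw()))
w=cam("wrist"); im=w["pixels"]
cv2.imwrite("pics/w6.png",cv2.resize(im[:,:,::-1],(800,600),interpolation=cv2.INTER_CUBIC)); np.save("w6.npy",w,allow_pickle=True)
```

```text
14.5 [0.55062842 0.00610954 0.19744933] 19.84532507594149
```

View pics/w6.png

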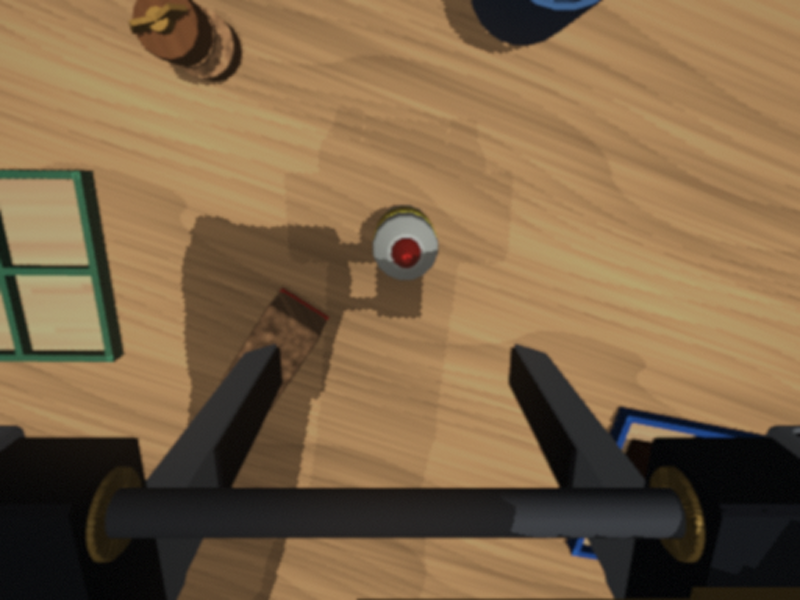

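The bottle's nozzle tip is at (406,253) and its shoulder circle is centred near (405,247). The green tray's right edge shows at (80–120, 170–360). The block at (285,340) is clear of where the fingers come down.

Run:
```python
from h import *
w=np.load("w6.npy",allow_pickle=True).item(); k=1.5625
f=lambda z,*uv: np.round(ray(w,[a/k for a,_ in uv],[b/k for _,b in uv],z)[:,:2]*1000,1)
print("tip",f(.097,(406,253)),"shoulder",f(.068,(405,247)))
G=f(.016,(90,171),(120,358),); e=G[0]-G[1]; print("green right edge",G.tolist(),np.linalg.norm(e),np.degrees(np.arctan2(e[1],e[0])),"stub junction",f(.016,(4,271)),f(.016,(98,270)))
print("clamp",f(.093,(165,16)))
plan(.575,.005,.05,20,1,.05)
```

```text
tip [[577.3   8.8]] shoulder [[575.3   8.2]]
green right edge [[540.8, 240.7], [399.1, 193.0]] 149.51314323496774 18.604605880621204 stub junction [[442.1 291.7]] [[467.8 222.7]]
clamp [[653.  172.1]]
n 3 delta [ 0.0243 -0.0012 -0.1476] dyaw 0.2 tilt [-0.02  0.02  0.  ]
[0.0075, 0.0031, 0.0492] tz -0.005 g 1
[0.0075, 0.0031, 0.0492] tz -0.005 g 1
[0.0075, 0.0032, 0.0492] tz -0.005 g 1
```

Request:
arm_command:
  steps:
    - {"turn":[-0.02,0.02,0],"dp":[0.012,0.003,0.03],"gripper":1}
    - {"turn":[0,0,0],"dp":[0.012,0.003,0.04],"gripper":1}
    - {"turn":[0,0,0],"dp":[0,0,0.045],"gripper":1}
    - {"turn":[0,0,0],"dp":[0,0,0.035],"gripper":1}
    - {"turn":[0,0,0],"dp":[0,0,0.012],"gripper":0.6}
    - {"turn":[0,0,0],"dp":[0,0,0],"gripper":0.6}
  newtons: 20

```text
clock: 15.3
tcp_pos: [0.5752, 0.001, 0.031]
tool_rot: [0.002, 0.986, 0.167, 0.0]
wrist_force: [-0.3, -0.2, 1.1]
finger_gap: 0.0776
```

Run:
```python
from h import *
plan(.576,.008,.026,20,1,.05)
```

```text
n 1 delta [ 0.0008  0.007  -0.005 ] dyaw 0.7 tilt [0.02 0.   0.  ]
[0.003, -0.0063, 0.005] tz -0.074 g 1
```

Request:
arm_command:
  steps:
    - {"turn":[0.02,0,-0.07],"dp":[0.003,-0.006,0.005],"gripper":0.6}
    - {"turn":[0,0,0],"dp":[0,0,0],"gripper":-0.5}
    - {"turn":[0,0,0],"dp":[0,0,0],"gripper":-0.5}
    - {"turn":[0,0,0],"dp":[0,0,0],"gripper":-0.5}
    - {"turn":[0,0,0],"dp":[0,0,0],"gripper":-0.5}
    - {"turn":[0,0,0],"dp":[0,0,0],"gripper":-0.5}
    - {"turn":[0,0,0],"dp":[0,0,0],"gripper":-0.5}

```text
clock: 16.18
tcp_pos: [0.5781, 0.0077, 0.0293]
tool_rot: [0.001, 0.985, 0.173, 0.002]
wrist_force: [-0.6, 0.3, -1.2]
finger_gap: 0.0437
```

Run:
```python
from h import *
# green: top camera fit, walls by colour
t=cam("top"); h2=cv2.cvtColor(t["pixels"],cv2.COLOR_RGB2LAB).astype(int)
m=((h2[...,1]<126)).astype(np.uint8); m[:160]=0;m[235:]=0;m[:,:112]=0;m[:,185:]=0
m=cv2.morphologyEx(m,cv2.MORPH_CLOSE,np.ones((3,3),np.uint8))
for c in blobs(m)[:3]: print("green",rect(t,c,.016),cv2.boundingRect(c))
o=observe(); print(o["tcp_pos"],o["finger_gap"],np.degrees(yaw()))
```

```text
green (array([441.2, 297.5]), array([155.3, 156.2]), 19.5) (122, 172, 55, 55)
[0.57801645 0.0077242  0.0292409 ] 0.04296350991992128 19.974579305138842
```

Run:
```python
from h import *
plan(.42,.243,.13,19.5,-.5,.055,p0=(.578,.008,.10,20))
```

```text
n 6 delta [-0.158  0.235  0.03 ] dyaw -0.5 tilt [0. 0. 0.]
[-0.0113, -0.0458, -0.005] tz 0.008 g -0.5
[-0.0114, -0.0458, -0.005] tz 0.008 g -0.5
[-0.0115, -0.0458, -0.005] tz 0.008 g -0.5
[-0.0115, -0.0458, -0.005] tz 0.008 g -0.5
[-0.0116, -0.0457, -0.005] tz 0.008 g -0.5
[-0.0117, -0.0457, -0.005] tz 0.008 g -0.5
```

Request:
arm_command:
  steps:
    - {"turn":[0,0,0],"dp":[0,0,-0.02],"gripper":-0.5}
    - {"turn":[0,0,0],"dp":[0,0,-0.04],"gripper":-0.5}
    - {"turn":[0,0,0],"dp":[-0.006,-0.025,-0.03],"gripper":-0.5}
    - {"turn":[0,0,0],"dp":[-0.011,-0.045,-0.01],"gripper":-0.5}
    - {"turn":[0,0,0],"dp":[-0.011,-0.046,0],"gripper":-0.5}
    - {"turn":[0,0,0],"dp":[-0.012,-0.046,0],"gripper":-0.5}
    - {"turn":[0,0,0],"dp":[-0.012,-0.046,0],"gripper":-0.5}
    - {"turn":[0,0,0],"dp":[-0.012,-0.04,0],"gripper":-0.5}
    - {"turn":[0,0,0],"dp":[-0.006,-0.015,0],"gripper":-0.5}
    - {"turn":[0,0,0],"dp":[0,0,0],"gripper":-0.5}

```text
clock: 17.48
tcp_pos: [0.4192, 0.2383, 0.1429]
tool_rot: [0.001, 0.985, 0.174, 0.008]
wrist_force: [0.1, -0.1, -1.9]
finger_gap: 0.0437
```

Run:
```python
from h import *
o=observe();print(o["clock"],o["tcp_pos"],np.degrees(yaw()),o["finger_gap"])
w=cam("wrist"); im=w["pixels"]
L=cv2.cvtColor(im,cv2.COLOR_RGB2LAB).astype(int); m=(L[...,1]<118).astype(np.uint8)
for c in blobs(m)[:2]: print("green",rect(w,c,.016),cv2.boundingRect(c))
cv2.imwrite("pics/w7.png",cv2.resize(im[:,:,::-1],(800,600),interpolation=cv2.INTER_CUBIC)); np.save("w7.npy",w,allow_pickle=True)
```

```text
17.475 [0.41919421 0.23830707 0.14288451] 19.991406854289803 0.04367698447780291
green (array([440.4, 296.5]), array([152.2, 152.8]), -70.7) (121, 63, 163, 154)
```

View pics/w7.png

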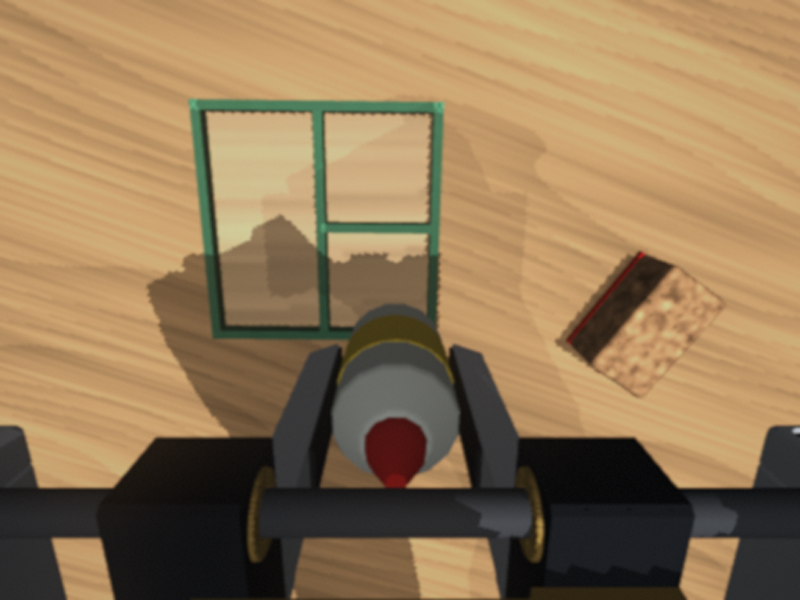

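The whole green tray is visible, and the fit (centre 440.4, 296.5; yaw 19.3°) agrees with the top camera. The bottle is held upright. Lowering it into the near square cell at (418, 249).

Run:
```python
from h import *
plan(.418,.2493,.045,19.4,-.5,.04)
```

```text
n 3 delta [-0.0017  0.0115 -0.0978] dyaw -0.5 tilt [ 0.03 -0.08  0.  ]
[0.0008, -0.0038, 0.0326] tz 0.018 g -0.5
[0.0008, -0.0038, 0.0326] tz 0.018 g -0.5
[0.0007, -0.0038, 0.0326] tz 0.018 g -0.5
```

Request:
arm_command:
  steps:
    - {"turn":[0.03,-0.08,0.02],"dp":[0.001,-0.004,0.03],"gripper":-0.5}
    - {"turn":[0,0,0.02],"dp":[0.001,-0.004,0.033],"gripper":-0.5}
    - {"turn":[0,0,0.02],"dp":[0,-0.004,0.025],"gripper":-0.5}
    - {"turn":[0,0,0],"dp":[0,0,0.007],"gripper":-0.5}
    - {"turn":[0,0,0],"dp":[0,0,0],"gripper":-0.5}

```text
clock: 18.15
tcp_pos: [0.4241, 0.2442, 0.0465]
tool_rot: [0.001, 0.987, 0.163, 0.001]
wrist_force: [-0.2, 0.9, -1.1]
finger_gap: 0.0434
```

Run:
```python
from h import *
plan(.418,.2493,.0365,19.4,-.5,.04)
```

```text
n 1 delta [-0.0061  0.0051 -0.01  ] dyaw 0.7 tilt [ 0.01 -0.01 -0.  ]
[-0.0041, -0.0068, 0.01] tz -0.066 g -0.5
```

Request:
arm_command:
  steps:
    - {"turn":[0.01,-0.01,-0.07],"dp":[-0.004,-0.007,0.006],"gripper":-0.5}
    - {"turn":[0,0,0],"dp":[0,0,0.004],"gripper":-0.5}
    - {"turn":[0,0,0],"dp":[0,0,0.002],"gripper":-0.5}

```text
clock: 18.52
tcp_pos: [0.4192, 0.2497, 0.0357]
tool_rot: [-0.0, 0.986, 0.169, 0.002]
wrist_force: [0.4, 0.9, -1.3]
finger_gap: 0.0434
```

Request:
arm_command:
  steps:
    - {"turn":[0,0,0],"dp":[0,0,0.0015],"gripper":-0.5}
    - {"turn":[0,0,0],"dp":[0,0,0.001],"gripper":-0.5}
    - {"turn":[0,0,0],"dp":[0,0,0.001],"gripper":-0.5}

```text
clock: 18.9
tcp_pos: [0.4196, 0.25, 0.034]
tool_rot: [0.001, 0.986, 0.169, 0.002]
wrist_force: [-8.5, -5.9, 28.5]
finger_gap: 0.0433
```

Request:
arm_command:
  steps:
    - {"turn":[0,0,0],"dp":[0,0,-0.001],"gripper":0.2}
    - {"turn":[0,0,0],"dp":[0,0,0],"gripper":0.2}
    - {"turn":[0,0,0],"dp":[0,0,-0.02],"gripper":0.2}
    - {"turn":[0,0,0],"dp":[0,0,-0.045],"gripper":0.2}
    - {"turn":[0,0,0],"dp":[0,0,-0.05],"gripper":0.6}
    - {"turn":[0,0,0],"dp":[0,0,-0.04],"gripper":1}
    - {"turn":[0,0,0],"dp":[0,0,0],"gripper":1}

```text
clock: 19.77
tcp_pos: [0.4188, 0.2501, 0.1945]
tool_rot: [0.0, 0.986, 0.169, 0.002]
wrist_force: [-0.0, -1.0, -1.3]
finger_gap: 0.0831
```

Run:
```python
from h import *
o=observe(); print(o["tcp_pos"],o["finger_gap"],o["wrist_force"]); plan(.645,.176,.19,19.4,1,.055)
```

```text
[0.41875913 0.25011742 0.19452958] 0.08310499969207187 [-0.00269554 -1.01553267 -1.29824076]
n 5 delta [ 0.2262 -0.0741 -0.0045] dyaw -0.1 tilt [ 0.01 -0.02  0.  ]
[0.0377, 0.0291, 0.0009] tz 0.001 g 1
[0.0377, 0.029, 0.0009] tz 0.001 g 1
[0.0377, 0.029, 0.0009] tz 0.001 g 1
[0.0377, 0.029, 0.0009] tz 0.001 g 1
[0.0377, 0.029, 0.0009] tz 0.001 g 1
```

Request:
arm_command:
  steps:
    - {"turn":[0.01,-0.02,0],"dp":[0.038,0.029,0],"gripper":1}
    - {"turn":[0,0,0],"dp":[0.038,0.029,0],"gripper":1}
    - {"turn":[0,0,0],"dp":[0.038,0.029,0],"gripper":1}
    - {"turn":[0,0,0],"dp":[0.038,0.029,0],"gripper":1}
    - {"turn":[0,0,0],"dp":[0.032,0.024,0],"gripper":1}
    - {"turn":[0,0,0],"dp":[0,0,0],"gripper":1}
    - {"turn":[0,0,0],"dp":[0,0,0],"gripper":1}

```text
clock: 20.65
tcp_pos: [0.6436, 0.1765, 0.187]
tool_rot: [0.001, 0.985, 0.17, -0.003]
wrist_force: [-0.7, -0.9, 0.3]
finger_gap: 0.094
```

Run:
```python
from h import *
o=observe();print(o["clock"],o["tcp_pos"],np.degrees(yaw()),o["finger_gap"])
w=cam("wrist"); im=w["pixels"]; np.save("w8.npy",w,allow_pickle=True)
cv2.imwrite("pics/w8.png",cv2.resize(im[:,:,::-1],(800,600),interpolation=cv2.INTER_CUBIC))
```

```text
20.65 [0.64361198 0.17647422 0.18698614] 19.55165384475197 0.09395038314083215
```

View pics/w8.png

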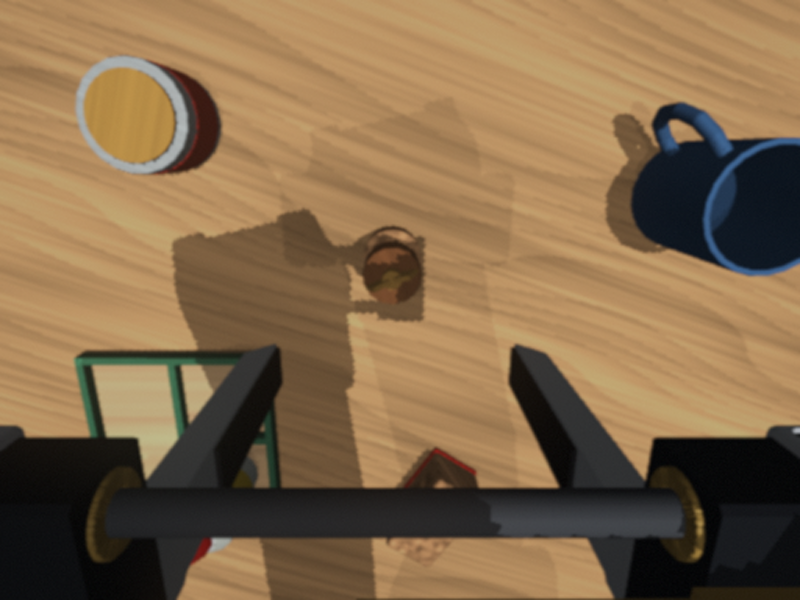

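The clamp's upper spool is centred at (392,273). The tin at (140,115) and the mug at (740,200) are well clear of the fingers.

Run:
```python
from h import *
w=np.load("w8.npy",allow_pickle=True).item(); k=1.5625
c=ray(w,392/k,274/k,.076)[0]; print(c); print(ray(w,390/k,283/k,.09)[0])
plan(c[0],c[1],.046,19.4,1,.05)
```

```text
[0.65267923 0.18134525 0.076     ]
[0.65045817 0.18177614 0.09      ]
n 3 delta [ 0.0091  0.0052 -0.141 ] dyaw -0.1 tilt [ 0.01  0.03 -0.  ]
[0.0034, -0.0006, 0.047] tz 0.005 g 1
[0.0034, -0.0006, 0.047] tz 0.005 g 1
[0.0034, -0.0006, 0.047] tz 0.005 g 1
```

Request:
arm_command:
  steps:
    - {"turn":[0.01,0.03,0],"dp":[0.003,-0.001,0.04],"gripper":1}
    - {"turn":[0,0,0],"dp":[0.003,-0.001,0.045],"gripper":1}
    - {"turn":[0,0,0],"dp":[0.003,-0.001,0.04],"gripper":1}
    - {"turn":[0,0,0],"dp":[0,0,0.014],"gripper":0.6}
    - {"turn":[0,0,0],"dp":[0,0,0.002],"gripper":0.6}

```text
clock: 21.32
tcp_pos: [0.6489, 0.1846, 0.0447]
tool_rot: [-0.0, 0.985, 0.172, 0.001]
wrist_force: [-0.1, -0.4, 1.8]
finger_gap: 0.0778
```

Run:
```python
from h import *
plan(.652,.1814,.0445,19.4,1,.05)
```

```text
n 1 delta [ 0.0031 -0.0032 -0.0002] dyaw -0.4 tilt [ 0.   -0.01 -0.  ]
[0.0018, 0.004, 0.0002] tz 0.037 g 1
```

Request:
arm_command:
  steps:
    - {"turn":[0,-0.01,0.04],"dp":[0.002,0.004,0],"gripper":0.5}
    - {"turn":[0,0,0],"dp":[0,0,0],"gripper":-0.6}
    - {"turn":[0,0,0],"dp":[0,0,0],"gripper":-0.6}
    - {"turn":[0,0,0],"dp":[0,0,0],"gripper":-0.6}
    - {"turn":[0,0,0],"dp":[0,0,0],"gripper":-0.6}
    - {"turn":[0,0,0],"dp":[0,0,0],"gripper":-0.6}
    - {"turn":[0,0,0],"dp":[0,0,0],"gripper":-0.6}
    - {"turn":[0,0,0],"dp":[0,0,0],"gripper":-0.6}
  newtons: 25

```text
clock: 22.32
tcp_pos: [0.6542, 0.1817, 0.0492]
tool_rot: [0.0, 0.986, 0.168, 0.003]
wrist_force: [0.4, -0.0, -0.7]
finger_gap: 0.0377
```

Run:
```python
from h import *
o=observe(); print(o["tcp_pos"],o["finger_gap"]); plan(.4877,.2739,.16,19.4,-.6,.05,p0=(*o["tcp_pos"][:2],.15,np.degrees(yaw())))
```

```text
[0.65422241 0.1817188  0.0491746 ] 0.037749332333773256
n 4 delta [-0.1665  0.0922  0.01  ] dyaw 0.1 tilt [0. 0. 0.]
[-0.0317, -0.0355, -0.0025] tz -0.002 g -0.6
[-0.0316, -0.0355, -0.0025] tz -0.002 g -0.6
[-0.0316, -0.0355, -0.0025] tz -0.002 g -0.6
[-0.0316, -0.0356, -0.0025] tz -0.002 g -0.6
```

Request:
arm_command:
  steps:
    - {"turn":[0,0,0],"dp":[0,0,-0.02],"gripper":-0.6}
    - {"turn":[0,0,0],"dp":[0,0,-0.045],"gripper":-0.6}
    - {"turn":[0,0,0],"dp":[-0.01,-0.01,-0.045],"gripper":-0.6}
    - {"turn":[0,0,0],"dp":[-0.032,-0.036,0],"gripper":-0.6}
    - {"turn":[0,0,0],"dp":[-0.032,-0.036,0],"gripper":-0.6}
    - {"turn":[0,0,0],"dp":[-0.032,-0.036,0],"gripper":-0.6}
    - {"turn":[0,0,0],"dp":[-0.018,-0.022,0],"gripper":-0.6}
    - {"turn":[0,0,0],"dp":[0,0,0],"gripper":-0.6}
    - {"turn":[0,0,0],"dp":[0,0,0],"gripper":-0.6}

```text
clock: 23.45
tcp_pos: [0.4863, 0.2763, 0.1721]
tool_rot: [-0.0, 0.986, 0.168, 0.007]
wrist_force: [1.1, 0.8, -0.7]
finger_gap: 0.0371
```

Run:
```python
from h import *
o=observe(); print(o["tcp_pos"],o["finger_gap"],o["wrist_force"]); plan(.4877,.2739,.066,19.4,-.6,.04)
```

```text
[0.48634514 0.27630199 0.17213769] 0.03706096074720909 [ 1.05471835  0.79742914 -0.70871177]
n 3 delta [ 0.0014 -0.0024 -0.1061] dyaw 0.0 tilt [ 0.01 -0.08  0.  ]
[0.0002, 0.0009, 0.0354] tz -0.001 g -0.6
[0.0002, 0.0009, 0.0354] tz -0.001 g -0.6
[0.0002, 0.0009, 0.0354] tz -0.001 g -0.6
```

Request:
arm_command:
  steps:
    - {"turn":[0.01,-0.08,0],"dp":[0,0.001,0.032],"gripper":-0.6}
    - {"turn":[0,0,0],"dp":[0,0.001,0.036],"gripper":-0.6}
    - {"turn":[0,0,0],"dp":[0,0,0.027],"gripper":-0.6}
    - {"turn":[0,0,0],"dp":[0,0,0.007],"gripper":-0.6}
    - {"turn":[0,0,0],"dp":[0,0,0],"gripper":-0.6}

```text
clock: 24.08
tcp_pos: [0.4925, 0.2724, 0.0698]
tool_rot: [0.0, 0.986, 0.165, 0.002]
wrist_force: [0.4, -0.2, -1.2]
finger_gap: 0.0375
```

Run:
```python
from h import *
plan(.4875,.2739,.057,19.4,-.6,.04)
w=cam("wrist"); im=w["pixels"]
cv2.imwrite("pics/w9.png",cv2.resize(im[:,:,::-1],(800,600),interpolation=cv2.INTER_CUBIC))
```

```text
n 1 delta [-0.005   0.0015 -0.0128] dyaw 0.4 tilt [ 0.   -0.02  0.  ]
[-0.0042, -0.0031, 0.0128] tz -0.037 g -0.6
```

View pics/w9.png

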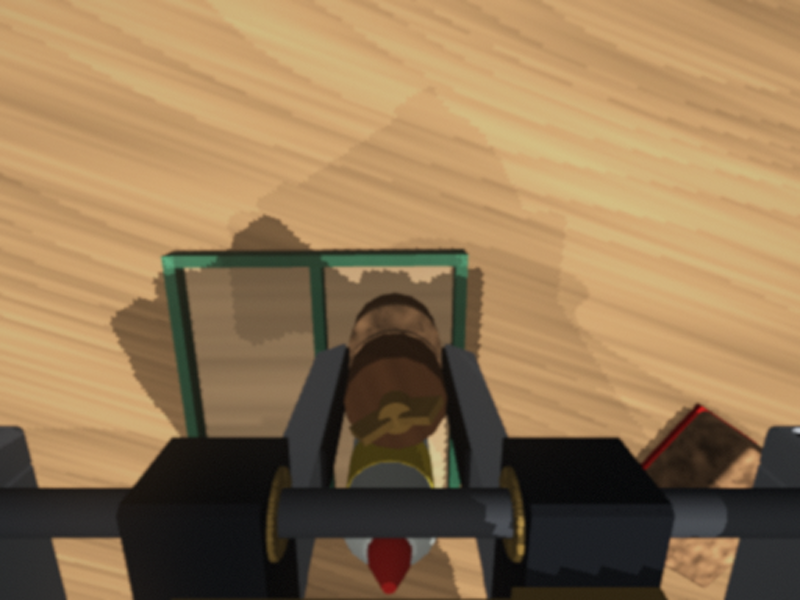

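The clamp hangs straight over the far cell, and the bottle stands upright behind it in the near cell. Lowering.

Request:
arm_command:
  steps:
    - {"turn":[0,-0.02,-0.04],"dp":[-0.004,-0.003,0.008],"gripper":-0.6}
    - {"turn":[0,0,0],"dp":[0,0,0.004],"gripper":-0.6}
    - {"turn":[0,0,0],"dp":[0,0,0.001],"gripper":-0.6}

```text
clock: 24.5
tcp_pos: [0.4886, 0.2745, 0.0582]
tool_rot: [0.0, 0.986, 0.169, 0.001]
wrist_force: [-1.1, 0.4, -1.6]
finger_gap: 0.0378
```

Request:
arm_command:
  steps:
    - {"turn":[0,0,0],"dp":[0,0,0.002],"gripper":-0.6}
    - {"turn":[0,0,0],"dp":[0,0,0.001],"gripper":-0.6}
    - {"turn":[0,0,0],"dp":[0,0,0.001],"gripper":-0.6}

```text
clock: 24.88
tcp_pos: [0.4889, 0.2746, 0.0543]
tool_rot: [0.0, 0.986, 0.169, 0.002]
wrist_force: [-0.7, 0.4, -1.5]
finger_gap: 0.0376
```

Request:
arm_command:
  steps:
    - {"turn":[0,0,0],"dp":[0,0,0.001],"gripper":-0.6}
    - {"turn":[0,0,0],"dp":[0,0,0.001],"gripper":-0.6}

```text
clock: 25.12
tcp_pos: [0.4896, 0.2752, 0.054]
tool_rot: [0.0, 0.986, 0.169, 0.003]
wrist_force: [-6.6, -5.9, 23.3]
finger_gap: 0.0375
```

Request:
arm_command:
  steps:
    - {"turn":[0,0,0],"dp":[0,0,-0.001],"gripper":0.1}
    - {"turn":[0,0,0],"dp":[0,0,0],"gripper":0.1}
    - {"turn":[0,0,0],"dp":[0,0,0],"gripper":0.1}
    - {"turn":[0,0,0],"dp":[0,0,-0.02],"gripper":0.2}
    - {"turn":[0,0,0],"dp":[0,0,-0.045],"gripper":0.4}
    - {"turn":[0,0,0],"dp":[0,0,-0.05],"gripper":0.8}
    - {"turn":[0,0,0],"dp":[0,0,-0.02],"gripper":1}
    - {"turn":[0,0,0],"dp":[0,0,0],"gripper":1}

```text
clock: 26.12
tcp_pos: [0.4886, 0.2759, 0.1994]
tool_rot: [-0.001, 0.986, 0.17, 0.004]
wrist_force: [-0.1, -0.8, -0.2]
finger_gap: 0.0918
```

Run:
```python
from h import *
o=observe(); print(o["tcp_pos"],o["finger_gap"],o["wrist_force"]); plan(.44,.075,.17,-12.5,1,.055)
```

```text
[0.48862844 0.27594561 0.19935801] 0.09175066878479321 [-0.14880155 -0.8096636  -0.22853115]
n 4 delta [-0.0486 -0.2009 -0.0294] dyaw -32.0 tilt [ 0.   -0.04  0.  ]
[-0.0282, 0.0433, 0.0073] tz 0.801 g 1
[-0.0219, 0.0468, 0.0073] tz 0.801 g 1
[-0.0152, 0.0494, 0.0073] tz 0.801 g 1
[-0.0082, 0.051, 0.0073] tz 0.801 g 1
```

Request:
arm_command:
  steps:
    - {"turn":[0,-0.04,0.8],"dp":[-0.028,0.043,0.004],"gripper":1}
    - {"turn":[0,0,0.8],"dp":[-0.022,0.047,0.007],"gripper":1}
    - {"turn":[0,0,0.8],"dp":[-0.015,0.049,0.007],"gripper":1}
    - {"turn":[0,0,0.8],"dp":[-0.008,0.048,0.007],"gripper":1}
    - {"turn":[0,0,0],"dp":[0,0,0],"gripper":1}
    - {"turn":[0,0,0],"dp":[0,0,0],"gripper":1}

```text
clock: 26.88
tcp_pos: [0.4359, 0.0734, 0.1714]
tool_rot: [-0.001, 0.993, -0.117, -0.002]
wrist_force: [0.4, -0.5, 0.3]
finger_gap: 0.094
```

Run:
```python
from h import *
o=observe();print(o["clock"],o["tcp_pos"],np.degrees(yaw()),o["finger_gap"])
w=cam("wrist"); im=w["pixels"]; np.save("w10.npy",w,allow_pickle=True)
cv2.imwrite("pics/w10.png",cv2.resize(im[:,:,::-1],(800,600),interpolation=cv2.INTER_CUBIC))
```

```text
26.875 [0.43594371 0.07342619 0.17135618] -13.44452317888909 0.09399632058145271
```

View pics/w10.png

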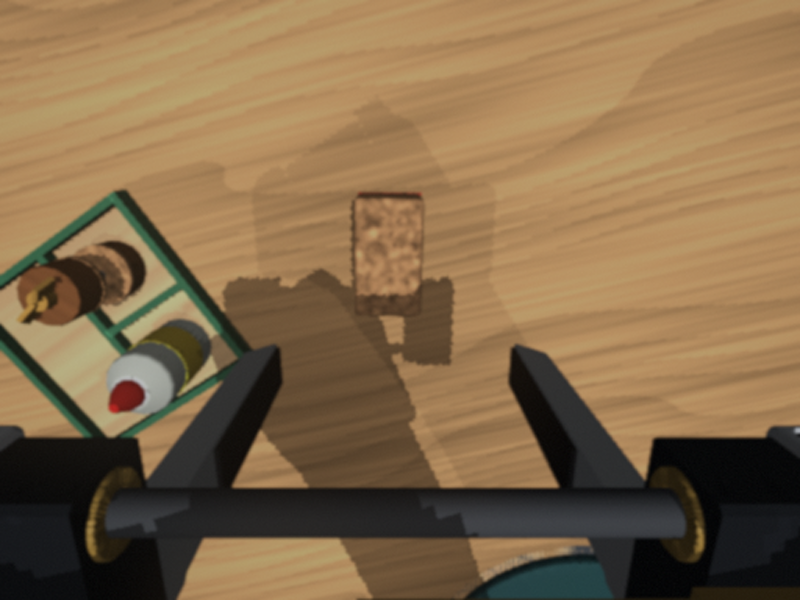

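The block is square to the jaws, with its top face from (354,197) to (422,314). The clamp and bottle both stand upright in their green cells, on the left.

Run:
```python
from h import *
w=np.load("w10.npy",allow_pickle=True).item(); k=1.5625
B=ray(w,np.array([354,423,422,358])/k,np.array([197,196,313,314])/k,.045)[:,:2]; print(B,B.mean(0)); c=B.mean(0)
plan(c[0],c[1],.016,-12.8,1,.045)
```

```text
[[0.49704578 0.08522834]
 [0.4875042  0.04281219]
 [0.4116086  0.06034697]
 [0.42102497 0.10268027]] [0.45429589 0.07276694]
n 4 delta [ 0.0184 -0.0007 -0.1553] dyaw 0.6 tilt [-0.    0.02 -0.  ]
[0.0045, -0.0009, 0.0388] tz -0.016 g 1
[0.0045, -0.0009, 0.0388] tz -0.016 g 1
[0.0045, -0.0009, 0.0388] tz -0.016 g 1
[0.0045, -0.0009, 0.0388] tz -0.016 g 1
```

Request:
arm_command:
  steps:
    - {"turn":[0,0.02,-0.02],"dp":[0.006,-0.001,0.045],"gripper":1}
    - {"turn":[0,0,-0.02],"dp":[0.006,-0.001,0.045],"gripper":1}
    - {"turn":[0,0,-0.02],"dp":[0.005,-0.001,0.04],"gripper":1}
    - {"turn":[0,0,0],"dp":[0,0,0.016],"gripper":0.6}
    - {"turn":[0,0,0],"dp":[0,0,0.003],"gripper":0.6}
  newtons: 25

```text
clock: 27.55
tcp_pos: [0.4556, 0.0781, 0.0192]
tool_rot: [-0.002, 0.994, -0.107, 0.001]
wrist_force: [-0.8, 0.4, 0.7]
finger_gap: 0.0774
```

Run:
```python
from h import *
plan(.4543,.0728,.0165,-12.8,1,.05)
```

```text
n 1 delta [-0.0013 -0.0053 -0.0027] dyaw -0.5 tilt [-0.02 -0.01  0.  ]
[-0.0002, 0.0054, 0.0027] tz 0.053 g 1
```

Request:
arm_command:
  steps:
    - {"turn":[-0.02,-0.01,0.05],"dp":[0,0.005,0.003],"gripper":0.3}
    - {"turn":[0,0,0],"dp":[0,0,0],"gripper":-0.5}
    - {"turn":[0,0,0],"dp":[0,0,0],"gripper":-0.5}
    - {"turn":[0,0,0],"dp":[0,0,0],"gripper":-0.5}
    - {"turn":[0,0,0],"dp":[0,0,0],"gripper":-0.5}
    - {"turn":[0,0,0],"dp":[0,0,0],"gripper":-0.5}

```text
clock: 28.3
tcp_pos: [0.4565, 0.0731, 0.0194]
tool_rot: [-0.0, 0.994, -0.112, 0.003]
wrist_force: [0.0, 0.6, -0.4]
finger_gap: 0.045
```

Run:
```python
from h import *
o=observe(); print(o["tcp_pos"],o["finger_gap"]); a=np.degrees(yaw()); plan(.428,.3315,.16,19.4,-.5,.05,p0=(*o["tcp_pos"][:2],.16,a))
```

```text
[0.45646916 0.07306044 0.019394  ] 0.04502109342333454
n 6 delta [-0.0285  0.2584  0.    ] dyaw 32.2 tilt [0. 0. 0.]
[-0.0142, -0.0409, -0.0] tz -0.537 g -0.5
[-0.0103, -0.0421, -0.0] tz -0.537 g -0.5
[-0.0063, -0.0429, -0.0] tz -0.537 g -0.5
[-0.0023, -0.0433, -0.0] tz -0.537 g -0.5
[0.0018, -0.0433, -0.0] tz -0.537 g -0.5
[0.0058, -0.0429, -0.0] tz -0.537 g -0.5
```

Request:
arm_command:
  steps:
    - {"turn":[0,0,0],"dp":[0,0,-0.03],"gripper":-0.5}
    - {"turn":[0,0,0],"dp":[0,0,-0.055],"gripper":-0.5}
    - {"turn":[0,0,0],"dp":[0,0,-0.055],"gripper":-0.5}
    - {"turn":[0,0,-0.5],"dp":[-0.014,-0.04,-0.005],"gripper":-0.5}
    - {"turn":[0,0,-0.55],"dp":[-0.01,-0.042,0],"gripper":-0.5}
    - {"turn":[0,0,-0.55],"dp":[-0.006,-0.043,0],"gripper":-0.5}
    - {"turn":[0,0,-0.55],"dp":[-0.002,-0.043,0],"gripper":-0.5}
    - {"turn":[0,0,-0.55],"dp":[0.002,-0.043,0],"gripper":-0.5}
    - {"turn":[0,0,-0.5],"dp":[0.006,-0.038,0],"gripper":-0.5}
    - {"turn":[0,0,0],"dp":[0,0,0],"gripper":-0.5}

```text
clock: 29.55
tcp_pos: [0.4272, 0.3325, 0.1694]
tool_rot: [0.0, 0.985, 0.174, 0.003]
wrist_force: [-0.1, -1.0, -0.6]
finger_gap: 0.0449
```

Run:
```python
from h import *
o=observe(); print(o["tcp_pos"],o["finger_gap"]); plan(.428,.3315,.05,19.4,-.5,.05)
```

```text
[0.42718226 0.33253192 0.16941005] 0.044870755801928286
n 3 delta [ 0.0008 -0.001  -0.1194] dyaw -0.7 tilt [ 0.01 -0.03  0.  ]
[0.0001, 0.0004, 0.0398] tz 0.023 g -0.5
[0.0001, 0.0004, 0.0398] tz 0.023 g -0.5
[0.0001, 0.0004, 0.0398] tz 0.023 g -0.5
```

Request:
arm_command:
  steps:
    - {"turn":[0.01,-0.03,0.03],"dp":[0,0,0.035],"gripper":-0.5}
    - {"turn":[0,0,0.03],"dp":[0,0,0.04],"gripper":-0.5}
    - {"turn":[0,0,0],"dp":[0,0,0.025],"gripper":-0.5}
    - {"turn":[0,0,0],"dp":[0,0,0.01],"gripper":-0.5}
    - {"turn":[0,0,0],"dp":[0,0,0],"gripper":-0.5}

```text
clock: 30.18
tcp_pos: [0.4287, 0.33, 0.0568]
tool_rot: [0.0, 0.986, 0.167, 0.0]
wrist_force: [0.3, 0.2, -0.4]
finger_gap: 0.0451
```

Run:
```python
from h import *
o=observe(); print(o["tcp_pos"],o["finger_gap"]); plan(.428,.3315,.028,19.4,-.5,.05)
w=cam("wrist"); im=w["pixels"]
cv2.imwrite("pics/w11.png",cv2.resize(im[:,:,::-1],(800,600),interpolation=cv2.INTER_CUBIC))
```

```text
[0.42867363 0.32996578 0.0567649 ] 0.04505541361729714
n 1 delta [-0.0007  0.0015 -0.0288] dyaw 0.2 tilt [ 0. -0. -0.]
[-0.0001, -0.0017, 0.0288] tz -0.021 g -0.5
```

View pics/w11.png

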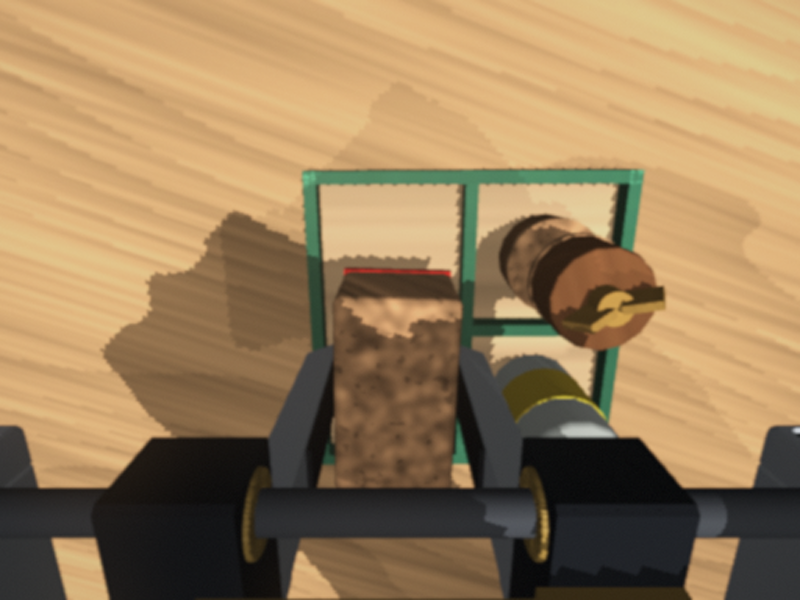

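The block is aligned with the long cell, and the clamp and bottle stand in their cells clear of the finger. Lowering.

Request:
arm_command:
  steps:
    - {"turn":[0,0,-0.02],"dp":[0,-0.002,0.018],"gripper":-0.5}
    - {"turn":[0,0,0],"dp":[0,0,0.007],"gripper":-0.5}
    - {"turn":[0,0,0],"dp":[0,0,0.001],"gripper":-0.5}
    - {"turn":[0,0,0],"dp":[0,0,0.001],"gripper":-0.5}

```text
clock: 30.72
tcp_pos: [0.4293, 0.3326, 0.0301]
tool_rot: [-0.0, 0.986, 0.168, 0.002]
wrist_force: [-0.4, 0.2, -0.8]
finger_gap: 0.0448
```

Request:
arm_command:
  steps:
    - {"turn":[0,0,0],"dp":[0,0,0.003],"gripper":-0.5}
    - {"turn":[0,0,0],"dp":[0,0,0.0015],"gripper":-0.5}
    - {"turn":[0,0,0],"dp":[0,0,0.001],"gripper":-0.5}
    - {"turn":[0,0,0],"dp":[0,0,0],"gripper":-0.5}

```text
clock: 31.22
tcp_pos: [0.4295, 0.3328, 0.0246]
tool_rot: [-0.0, 0.986, 0.168, 0.002]
wrist_force: [-1.1, -0.8, -2.0]
finger_gap: 0.0448
```

Request:
arm_command:
  steps:
    - {"turn":[0,0,0],"dp":[0,0,0.001],"gripper":-0.5}
    - {"turn":[0,0,0],"dp":[0,0,0],"gripper":-0.5}

```text
clock: 31.48
tcp_pos: [0.4296, 0.3328, 0.0238]
tool_rot: [-0.0, 0.986, 0.168, 0.003]
wrist_force: [-0.4, -0.7, -0.3]
finger_gap: 0.0451
```

Request:
arm_command:
  steps:
    - {"turn":[0,0,0],"dp":[0,0,0.001],"gripper":-0.5}
    - {"turn":[0,0,0],"dp":[0,0,0.001],"gripper":-0.5}

```text
clock: 31.72
tcp_pos: [0.4298, 0.3329, 0.0236]
tool_rot: [0.0, 0.986, 0.168, 0.003]
wrist_force: [-8.6, -8.2, 29.8]
finger_gap: 0.045
```

Contact with the floor; release and retreat.

Request:
arm_command:
  steps:
    - {"turn":[0,0,0],"dp":[0,0,-0.001],"gripper":0.2}
    - {"turn":[0,0,0],"dp":[0,0,0],"gripper":0.2}
    - {"turn":[0,0,0],"dp":[0,0,-0.015],"gripper":0.2}
    - {"turn":[0,0,0],"dp":[0,0,-0.045],"gripper":0.2}
    - {"turn":[0,0,0],"dp":[0,0,-0.05],"gripper":0.2}
    - {"turn":[0,0,0],"dp":[0,0,-0.05],"gripper":0.2}
    - {"turn":[0,0,0],"dp":[0,0,-0.03],"gripper":1}
    - {"turn":[0,0,0],"dp":[0,0.04,-0.02],"gripper":1}
    - {"turn":[0,0,0],"dp":[0,0.05,0],"gripper":1}
    - {"turn":[0,0,0],"dp":[0,0.05,0],"gripper":1}

```text
clock: 32.98
tcp_pos: [0.4737, 0.2019, 0.2484]
tool_rot: [-0.001, 0.985, 0.173, 0.005]
wrist_force: [0.3, 0.6, 0.2]
finger_gap: 0.0922
```

Request:
arm_command:
  steps:
    - {"turn":[0,0,0],"dp":[0,0.05,0],"gripper":1}
    - {"turn":[0,0,0],"dp":[0,0.05,0],"gripper":1}
    - {"turn":[0,0,0],"dp":[0,0.04,0],"gripper":1}
    - {"turn":[0,0,0],"dp":[0,0,0],"gripper":1}
    - {"turn":[0,0,0],"dp":[0,0,0],"gripper":1}

```text
clock: 33.6
tcp_pos: [0.5223, 0.0638, 0.2527]
tool_rot: [-0.001, 0.985, 0.172, 0.006]
wrist_force: [-0.0, 0.4, 0.1]
finger_gap: 0.0937
```

Run:
```python
from h import *
o=observe(); print(o["clock"],o["tcp_pos"],o["wrist_force"])
s=cam("scene")["pixels"][:,:,::-1]; t=cam("top"); tt=t["pixels"][:,:,::-1]
a=cv2.resize(s[130:350,80:480],(800,440),interpolation=cv2.INTER_CUBIC)
cv2.imwrite("pics/fs.png",a)
b=cv2.resize(tt[80:250,90:440],(800,389),interpolation=cv2.INTER_CUBIC); cv2.imwrite("pics/ft.png",b)
c0=cv2.imread("pics/topraw.png").astype(int); d=np.abs(c0-tt).sum(2)
for n,(x0,y0,x1,y1) in {"mug":(220,88,256,124),"tin":(118,112,148,142),"brush":(315,112,342,162)}.items(): print(n,d[y0:y1,x0:x1].mean())
```

```text
33.6 [0.52234234 0.06377022 0.25273008] [-3.75606867e-04  4.41832540e-01  1.41794938e-01]
mug 27.993827160493826
tin 28.766666666666666
brush 30.39037037037037
```

View pics/fs.png

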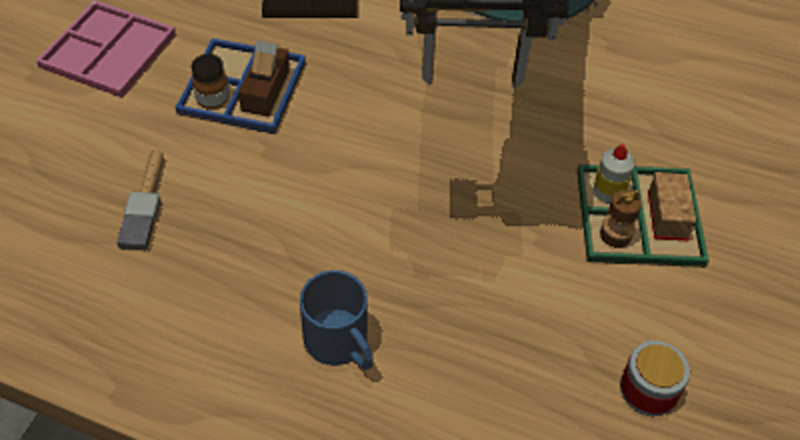

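View pics/ft.png

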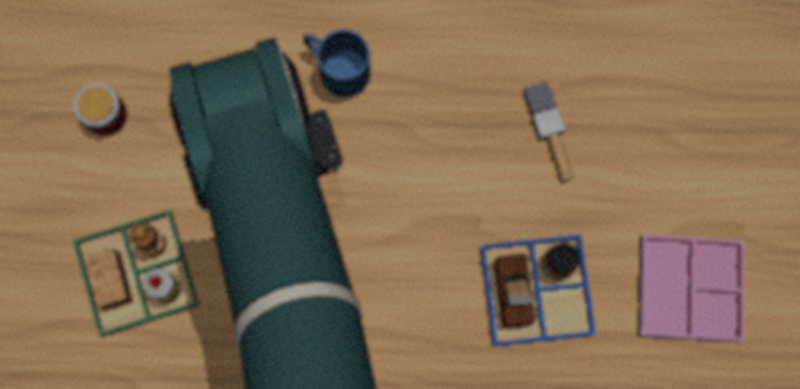

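Both pictures show all five things upright and seated in their cells. The spare blue square cell is empty, and the mug, tin and brush haven't moved. The pixel differences around those three are about 28–30, which is noise level. Handing in.

```bash
python3 -c "
from workcell import sign_off; print(sign_off())"
```

```text
the job is handed in; nothing more can be done
None
```

Both kits are made up and handed in at about 34 s of the 138 s allowed; `sign_off` reports no verdict.

- **Green tray:** the glue bottle is in the near square cell, the spool clamp in the far one, and the cork block in the long cell.
- **Blue tray:** the plane is in the long cell and the varnish jar in the far square cell; the other square cell is empty.

**Checks that agreed:** at each release the wrist force rose to about 24–37 N, showing the piece was on the cell floor. The tool was then within about 3 mm of the target. The final scene and top pictures show all five pieces upright in their cells, and the gripper clear of everything. The mug, tin and brush look unmoved.

**Checks that disagreed:**
- **Green tray position:** an early wrist-camera estimate, taken near the edge of the picture, was about 10 mm off the top camera's. A full view from close by agreed with the top camera, and I used that.
- **Tool drift:** the tool drifted 3–7 mm on most descents. I corrected this before gripping or placing.

I did not measure the final poses numerically after release; the last check was by eye.

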